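Hang the power screwdriver on the spring balancer

ROBOT

A 6-joint arm with a two-finger parallel gripper is mounted at the origin on a cart in front of the work surface, level with it; the furniture and walls round the work are solid. World frame = base frame: x ahead of the robot, y to its left, z up, the work surface at z = 0. Lengths are in m, angles in degrees, forces in N, time in s.
With the tool pointing down it reaches from about 0.35 to 0.875 m from the base axis. Payload 4.2 kg.
Tool frame: the origin (TCP) lies at the very end of the fingers, on their centre line; the grasp point (between the pads) lies 19 mm behind it (r.hold_point_z is the distance from the TCP to the grasp point, in m); z points along the fingers, y is the direction in which the jaws open and shut (so a half turn about z gives the same grasp; the last joint's range is limited). The gripper opens to 87 mm and grips with 3 to 60 N. Pads are 19 mm wide; open, the fingers measure 117 mm over their backs; the gripper's body (75 mm by 190 mm) begins 51 mm behind the grasp point.
Start: joints at [-24.202, 22.042, 0.453, 0, -68.411, -14.817], TCP at [0.486, -0.393, 0.223] pointing down, gripper open.
Joint ranges: [-179.83, 179.83], [-69.29, 118.12], [-61.27, 80.66], [-181.25, 117.63], [-171.15, -9.14], [-177.46, 177.46]. Speed limits (degrees/s): [159.86, 159.86, 180, 180, 180, 180].

INTERFACE

Orientations are given as a 3x3 rotation matrix whose columns are the frame's x, y, z axes.
In Python, from station import r, cams, ticket gives the robot as it stands.
- The arm moves only by the tool drive_tool, never from a script. Its argument "deltas" is a list of rows, each an object of numbers: "dx", "dy", "dz": the shift along the tool's x, y, z in m; "wx", "wy", "wz": the turn, a rotation vector about the tool's x, y, z in degrees. A call has 1 to 20 rows; each row is the pose to reach, as a shift and turn from the pose commanded when the call began, along the tool's axes at that moment; what a row does not reach only later rows make up. A row lasts 1/10 s, in which the tool goes at most 50 mm and 8.59 degrees, less where a joint would pass 70% of its speed; a pose out of reach is approached as far as the arm can. A call with a gripper value outside its range is refused whole. "gripper" is the opening, from 0 (shut) to 1 (fully open), set as the call begins (left out, the last holds). The fingers move at their own pace and stop on an object; the grip force is fixed at half the most. Time passes only in rows, so rows that repeat a pose let the fingers close. It gives the time, the measured TCP pose, the force and the opening at its end, in the units of the state.
- r.sense(): the state, without advancing time (a new reading comes with each control period).
- cams.capture(name): name is "side" or "top" or "wrist"; returns the picture (384x512x3 uint8, red, green, blue); there is no depth.
- cams.camera_model(name): a dict with "intrinsics" (3x3 intrinsics, pixels), "extrinsics" (4x4, takes a point from world to camera coordinates); the wrist camera has in their place "T_tool_cam" (4x4, takes a point from camera to tool coordinates, whose origin is the TCP and whose axes are the flange's). Camera axes: x right, y down, z forward; pixel columns grow to the right and rows downward; lengths in m; the calibration is good to about 2 mm. A picture is of the moment at which its call begins: read the wrist's pose just before it. camera_model takes no time and is no camera call.
- ticket.finish_job(): hands the job in, once; it reports no verdict.
The state is a dict: "time_s": time; "joints": joint angles; "joint_velocities": joint speeds; "effort": joint torques, N m; "tcp_pos": TCP position; "ee_rot": TCP orientation; "wrist_force": force on the tool from outside, world axes, zero at the start; "moment": the same for the moment, N m; "gripper_width": opening from 0.0 (shut) to 1.0 (fully open).
Only numpy, scipy, OpenCV 4.12 (cv2) and the standard library are available. Lean on these libraries where they do the work, as an engineer would, in place of code of your own. Each camera call takes 0.05 s, during which the arm holds its last target.

TASK

Set up the spring balancer for the in-line power screwdriver that stands in its bench cup: raise the lever of the boom's twist collar fully to unlock it, slide the boom out until the balancer's hook is in line over the screwdriver, and turn the lever fully back down to lock the boom. Then pull the sprung hook down (its side handle is there for that), hook it into the screwdriver's wire bail and let the spring carry it up, so that the screwdriver hangs still on the hook, clear above its cup. Leave the other things on the bench where they are.

Things in the scene. Friction and masses are not known exactly. Their poses are not given: they have to be found in the camera images.
- stand: Balancer stand, fixed: dark cast base 150 x 130 x 14 mm, steel column, horizontal telescoping boom along the stand's -y. Origin: under the column on the bench top; z up, x across the boom, away from the robot. Boom axis: x = 0, z = 320 mm. Outer tube 30 mm thick ends at y = -130; twist collar 43 mm thick, y -130 to -166; steel inner tube 22 mm thick beyond.
- collar (a joint): Twist collar on the boom, turns about the boom's axis (rad): 0 locked (lever towards the robot, 20 degrees below level), 0.75 unlocked (lever 23 degrees above level). Locked, a cam inside jams the inner tube (holds about 25 N); the tube is free above 0.5. Turn it fully either way. It stays where it is left; 2 to 5 N at the lever's grip point move it, most near locked.
- lever_grip (a point): Grip point on the collar's black paddle lever, 62 mm out from the boom's axis, at stand y = -148 mm. The paddle is 10 mm thick along the stand's y axis, 18 mm high, and ends 16 mm farther out. Pinch it from above across the 10 mm and carry it along its arc, or push it.
- boom (a joint): How far the boom's inner tube is drawn out (m), 0 to 0.14, along the stand's -y. At 0 the hook's rod stands 250 mm from the column's axis. Unlocked it slides with 1.5 N plus 12 N per m/s and stays where it is left.
- balancer (a joint): Swing of the spring canister (42 mm thick, upright, from 30 mm below to 111 mm above the boom's axis, on the hook rod's axis) with rod, handle and hook about the boom's axis (rad), -0.45 to 0.45; 0 hangs plumb, positive swings the hook towards the stand's -x (the robot). Swings freely.
- hook (a joint): How far the rod with the hook is pulled down out of the canister (m), 0 to 0.095. The spring pulls up with 7 N at 0 and 10 N at 0.095 (rod's weight allowed for); a brake (28 N per m/s) keeps it slow. At 0 the handle's axis is 48 mm below the boom's axis, along the rod.
- handle_grip (a point): Middle of the black side handle on the hook's rod: round, 24 mm thick, 88 mm long, level, along the stand's -y beyond the boom's end; its middle is 85 mm from the rod's axis. Free above. It serves to pull the hook down, to swing it, and to draw out the unlocked boom.
- hook_seat (a point): Where the centre of a hung bail wire rests in the open steel J hook: on the rod's axis, 60.5 mm below the handle's axis. Hook wire 6 mm, in the stand's x-z plane; shank on the -x side, tip on the +x side, 14.5 mm out, its end 14.5 mm above the seat; mouth above the tip 14 mm high, mid-height 21 mm above the seat: it goes in under the bail from the -x side. It reaches 8.5 mm below the seat.
- cup: Bench cup, fixed: plate 95 x 95 x 8 mm with an aluminium tube cup 54 mm outside, 35 mm inside, rim 45 mm above the bench. Origin: under its middle on the bench top; its axes are parallel to the stand's.
- driver_mid (a point): In-line power screwdriver, a stubby grey tool 43 mm thick, 149 mm long with its bail, 0.27 to 0.41 kg, standing nose down in the cup (nose 29 mm thick, 30 mm deep, shoulder on the rim). Point on its axis, 52.5 mm above the nose's end and 52.5 mm below the body's top; z up along the tool.
- bail_top (a point): Centre of the wire at the top of the screwdriver's bail, 94 mm above driver_mid: steel wire 5 mm thick bent to an arch 43 mm wide; its flat top runs along this point's y axis for 12 mm, then slopes down each side. The opening below is 39 mm high in the middle.
- tape_measure: Bystander: yellow tape measure, 84 mm long, 62 mm high. Origin under its middle.
- spanner_13: Bystander: combination spanner, 188 mm long. Origin under its middle.
- screwdriver_red: Bystander: hand screwdriver with a red handle, 212 mm long. Origin under its middle.
- tape_2: Bystander: roll of tape, 94 mm wide, 25 mm high. Origin under its middle.

How it is judged:
By the outcome, as a careful person would: the job done as asked, in the order asked, and still so for the second after the job is handed in, with the robot touching nothing.
It also fails if it takes over 67 s, if anything falls off the work surface, if the arm or the gripper's body presses on something with over 40 N, if the wrist force passes 120 N, or if a joint passes its speed limit or range.

## Working session

There is one attempt and no reset: what is moved stays moved. The work goes in short steps, Python scripts to look and compute and a tool call to move; the robot and the scene stay as the last step left them, time stands still between calls to the robot, and variables do not carry over. Pictures are saved under pics/ and viewed, and the job is handed in when it is done.

Besides the shell and the picture viewer there is one more tool, called after "Request:" by a JSON object that holds its "fn" and its "kwargs", one argument or row to a line. drive_tool: Moves the arm, as the interface text tells. Its arguments: {"type":"object","properties":{"deltas":{"type":"array","items":{"type":"object","properties":{"dx":{"type":"number"},"dy":{"type":"number"},"dz":{"type":"number"},"wx":{"type":"number"},"wy":{"type":"number"},"wz":{"type":"number"}}}},"gripper":{"type":"number"}},"required":["deltas"]}

```bash
ls; mkdir -p pics; python3 - <<'E'
from station import r,cams,ticket
import cv2
s=r.sense();print(s)
for n in("side","top","wrist"):
    im=cams.capture(n);cv2.imwrite(f"pics/a_{n}.png",im[:,:,::-1]);m=cams.camera_model(n);print(n,m)
E
```

```text
pics
{'time_s': 0.0, 'joints': array([-2.42019411e+01,  2.20908036e+01,  3.79868467e-01, -2.84281853e-02,
       -6.84104430e+01, -1.48158425e+01]), 'joint_velocities': array([-0.06356382,  0.02961837, -0.05238912, -0.01581881, -0.08416818,
        0.06359271]), 'effort': array([-1.78719324e-04, -3.90658987e+01,  1.87402618e+01,  4.21998382e+00,
        1.09688423e-02, -1.78347418e-04]), 'tcp_pos': array([ 0.48513559, -0.39309219,  0.22146121]), 'ee_rot': array([[-6.29703704e-01, -7.76833449e-01, -1.74307434e-03],
       [-7.76835398e-01,  6.29702391e-01,  1.28925378e-03],
       [ 9.60826196e-05,  2.16592973e-03, -9.99997650e-01]]), 'wrist_force': array([-0.02140928,  0.33125737, -1.36614717]), 'moment': array([-0.01720683,  0.03730613,  0.04201493]), 'gripper_width': 1.002608217342067}
side {'intrinsics': array([[413.69142438,   0.        , 253.87766693],
       [  0.        , 413.69142438, 191.15944219],
       [  0.        ,   0.        ,   1.        ]]), 'extrinsics': array([[-0.44203006, -0.89668262, -0.02386843,  0.30473334],
       [-0.41102494,  0.22612727, -0.8831336 ,  0.3
[... 495 characters left out ...]
    [ 2.37781586e-01,  1.58883965e-02, -9.71188692e-01,
         1.28363640e+00],
       [ 0.00000000e+00,  0.00000000e+00,  0.00000000e+00,
         1.00000000e+00]])}
wrist {'intrinsics': array([[271.8614782 ,   0.        , 257.77141483],
       [  0.        , 271.8614782 , 189.94851635],
       [  0.        ,   0.        ,   1.        ]]), 'T_tool_cam': array([[-8.69607912e-04, -9.64506535e-01, -2.64057547e-01,
         7.21367121e-02],
       [ 9.99999614e-01, -8.05879664e-04, -3.49663834e-04,
         2.93079328e-04],
       [ 1.24454446e-04, -2.64057750e-01,  9.64506863e-01,
        -1.60297901e-01],
       [ 0.00000000e+00,  0.00000000e+00,  0.00000000e+00,
         1.00000000e+00]])}
```

View pics/a_side.png

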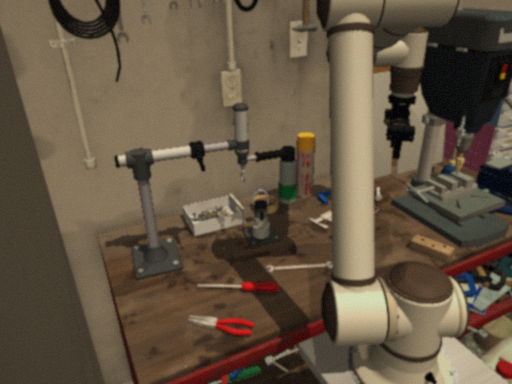

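View pics/a_top.png

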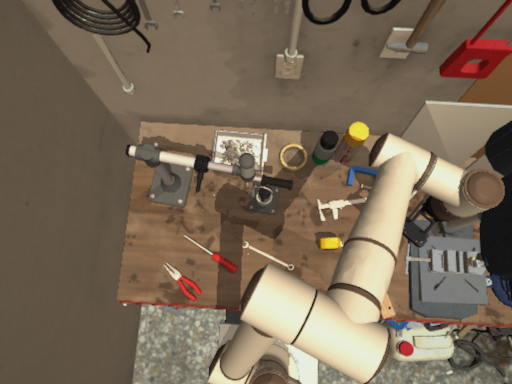

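View pics/a_wrist.png

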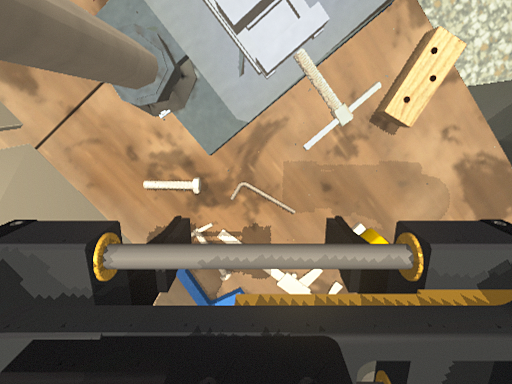

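The side view shows the column base at about (157,258), the boom from (120,160) to (245,147), and the screwdriver near (262,215). I'll enlarge both views.

```bash
python3 - <<'E'
import cv2
a=cv2.imread("pics/a_side.png");b=cv2.imread("pics/a_top.png")
cv2.imwrite("pics/b_side.png",cv2.resize(a[90:290,105:305],None,fx=3.0*1,fy=3.0,interpolation=cv2.INTER_CUBIC))
cv2.imwrite("pics/b_top.png",cv2.resize(b[125:275,115:315],None,fx=4,fy=4,interpolation=cv2.INTER_CUBIC))
E
```

```text
(no output)
```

View pics/b_side.png

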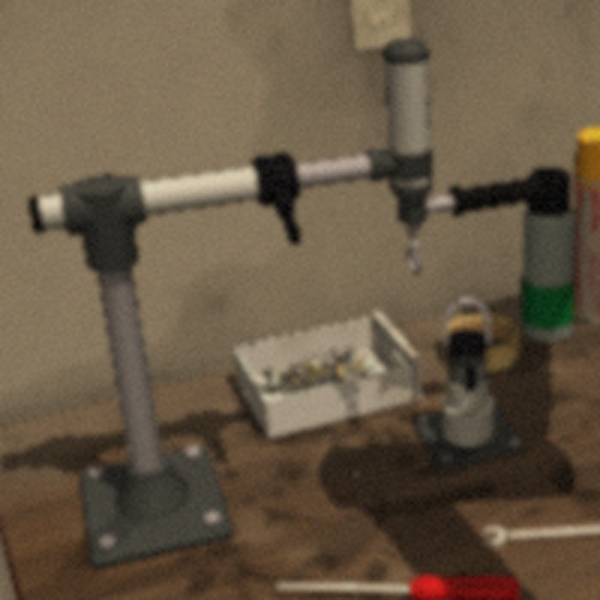

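View pics/b_top.png

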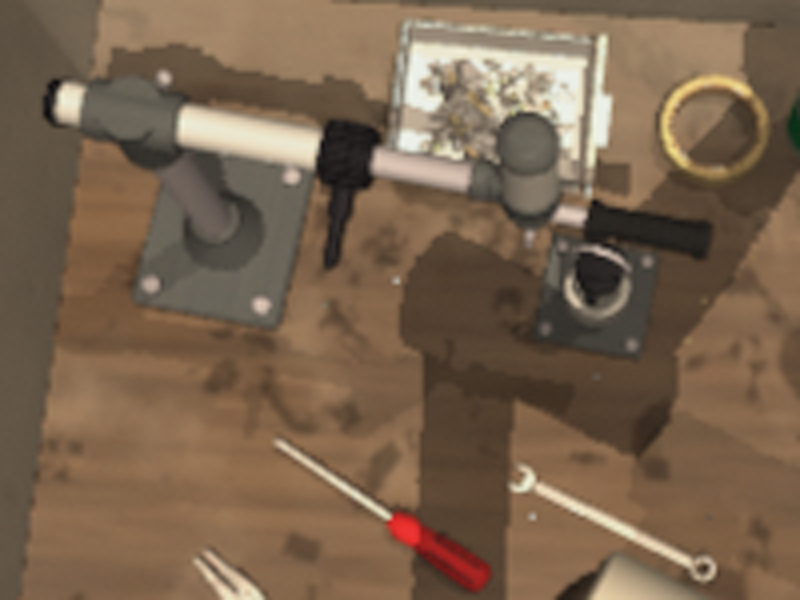

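```bash
cat > h.py <<'E'
import numpy as np, cv2
from station import r,cams,ticket
def P(n,s=None):
    m=cams.camera_model(n);K=m["intrinsics"]
    if n!="wrist": return K,m["extrinsics"]
    T=np.eye(4);T[:3,:3]=s["ee_rot"];T[:3,3]=s["tcp_pos"]
    return K,np.linalg.inv(T@m["T_tool_cam"])
def ray(KE,uv):
    K,E=KE;d=np.linalg.inv(K)@[uv[0],uv[1],1];R=E[:3,:3]
    d=R.T@d;return -R.T@E[:3,3],d/np.linalg.norm(d)
def plane(KE,uv,z):
    c,d=ray(KE,uv);return c+d*(z-c[2])/d[2]
def tri(*obs):
    A=np.zeros((3,3));b=np.zeros(3);L=[]
    for KE,uv in obs:
        c,d=ray(KE,uv);M=np.eye(3)-np.outer(d,d);A+=M;b+=M@c;L.append((c,M))
    p=np.linalg.solve(A,b);return p,[1e3*np.linalg.norm(M@(p-c)) for c,M in L]
def proj(KE,p):
    K,E=KE;q=K@(E[:3,:3]@np.array(p)+E[:3,3]);return q[:2]/q[2]
E
cat > m1.py <<'E'
from h import *
np.set_printoptions(precision=4,suppress=True)
S=P("side");T=P("top")
t=lambda u,v:(115+(u+.5)/4-.5,125+(v+.5)/4-.5)
s=lambda u,v:(105+(u+.5)/3-.5,90+(v+.5)/3-.5)
print("base top bolts");B=[plane(T,t(*p),.016) for p in [(291,176),(150,284),(261,305)]]
for b in B:print(b)
print("side",[plane(S,s(*p),.016) for p in [(93,473),(193,452),(213,517),(107,541)]])
print("ctr",(B[0]+B[1])/2)
print("cup");C=[plane(T,t(*p),.009) for p in [(647,261),(545,329),(632,345),(563,245)]]
for b in C:print(b)
print(np.mean(C,0))
print("cup rim top", plane(T,t(597,285),.045))
for n,a,b in [("boomendL",(38,213),(50,103)),("collar",(277,178),(349,154)),("levertip",(296,240),(330,266)),("canister top",(406,47),(528,135)),("handle end",(550,190),(705,240)),("handle start",(455,200),(590,218)),
  ("hook",(415,262),(529,236)),("tube end",(370,166),(475,177)),("bail",(467,302),(605,250))]:
    print(n,*tri((S,s(*a)),(T,t(*b))))
E
python3 m1.py
```

```text
base top bolts
[0.6505 0.3101 0.016 ]
[0.5476 0.4206 0.016 ]
[0.5352 0.3243 0.016 ]
side [array([0.663 , 0.4044, 0.016 ]), array([0.6514, 0.3061, 0.016 ]), array([0.5381, 0.3192, 0.016 ]), array([0.5494, 0.4158, 0.016 ])]
ctr [0.599  0.3654 0.016 ]
cup
[ 0.5955 -0.0015  0.009 ]
[0.5307 0.0823 0.009 ]
[0.5214 0.0077 0.009 ]
[0.6052 0.0714 0.009 ]
[0.5632 0.04   0.009 ]
cup rim top [0.5635 0.0407 0.045 ]
boomendL [0.6016 0.4183 0.3243] [np.float64(3.7070348751034023), np.float64(3.70703487510316)]
collar [0.5794 0.215  0.3218] [np.float64(1.7472649869510704), np.float64(1.7472649869511012)]
levertip [0.508  0.2253 0.293 ] [np.float64(1.3028089052441643), np.float64(1.3028089052440661)]
canister top [0.5669 0.0916 0.4239] [np.float64(1.9006620175675992), np.float64(1.900662017567547)]
handle end [ 0.5439 -0.0358  0.272 ] [np.float64(7.580878680125422), np.float64(7.5808786801254255)]
handle start [0.5581 0.0507 0.2739] [np.float64(0.8492126038819744), np.float64(0.8492126038820306)]
hook [0.5565 0.0943 0.2205] [np.float64(0.451078192465104), np.float64(0.4510781924650145)]
tube end [0.5694 0.1297 0.3196] [np.float64(1.06095514455202), np.float64(1.0609551445519716)]
bail [0.5645 0.037  0.1596] [np.float64(0.8713053346807466), np.float64(0.8713053346808124)]
```

```bash
cat >> h.py <<'E'
O=np.array([.600,.3635,0]);YAW=np.radians(-7.0)
RS=np.array([[np.cos(YAW),-np.sin(YAW),0],[np.sin(YAW),np.cos(YAW),0],[0,0,1]])
W=lambda x,y,z:O+RS@np.array([x,y,z])       # stand -> world
ST=lambda p:RS.T@(np.asarray(p)-O)          # world -> stand
def Rdown(ysx,ysy): # tool pointing down with y axis along stand (ysx,ysy)
    y=RS@np.array([ysx,ysy,0.]);z=np.array([0,0,-1.]);return np.column_stack([np.cross(y,z),y,z])
def delta(p,R=None,s=None):
    from scipy.spatial.transform import Rotation as Q
    s=s or r.sense();R0=s["ee_rot"]
    d=R0.T@(np.asarray(p)-s["tcp_pos"])
    w=np.zeros(3) if R is None else Q.from_matrix(R0.T@R).as_rotvec(degrees=True)
    return np.round(d,4),np.round(w,1)
def snap(n,name,crop=None,f=1):
    im=cams.capture(n)[:,:,::-1]
    if crop: x,y,w,h=crop;im=im[y:y+h,x:x+w]
    cv2.imwrite(f"pics/{name}.png",cv2.resize(im,None,fx=f,fy=f,interpolation=cv2.INTER_CUBIC) if f!=1 else im)
LEV=lambda a:W(-.062*np.cos(a),-.148,.320+.062*np.sin(a))
np.set_printoptions(precision=4,suppress=True)
E
python3 - <<'E'
from h import *
R=Rdown(0,1)
print("lever",LEV(np.radians(-20)),"driver stand",ST([.5635,.0405,0]),"hook",ST([.5565,.0943,.2205]),"can",ST([.5669,.0916,.424]))
for p in ([.44,-.15,.40],[.47,.12,.40],LEV(np.radians(-20))+[0,0,.06]): print(delta(p,R))
E
```

```text
lever [0.5241 0.2237 0.2988] driver stand [ 0.0031 -0.325   0.    ] hook [-0.0104 -0.2725  0.2205] can [ 0.0003 -0.2739  0.424 ]
(array([-0.1604,  0.1886, -0.178 ]), array([ 0.1, -0.1, 58. ]))
(array([-0.389 ,  0.3353, -0.1778]), array([ 0.1, -0.1, 58. ]))
(array([-0.5037,  0.3585, -0.1365]), array([ 0.1, -0.1, 58. ]))
```

Request:
{"fn": "drive_tool", "kwargs": {
  "deltas": [
    {"dx": -0.16,"dy": 0.189,"dz": -0.178,"wz": 20},
    {"dx": -0.16,"dy": 0.189,"dz": -0.178,"wz": 20},
    {"dx": -0.16,"dy": 0.189,"dz": -0.178,"wz": 58},
    {"dx": -0.16,"dy": 0.189,"dz": -0.178,"wz": 58},
    {"dx": -0.16,"dy": 0.189,"dz": -0.178,"wz": 58},
    {"dx": -0.16,"dy": 0.189,"dz": -0.178,"wz": 58},
    {"dx": -0.389,"dy": 0.335,"dz": -0.178,"wz": 58},
    {"dx": -0.389,"dy": 0.335,"dz": -0.178,"wz": 58},
    {"dx": -0.389,"dy": 0.335,"dz": -0.178,"wz": 58},
    {"dx": -0.389,"dy": 0.335,"dz": -0.178,"wz": 58},
    {"dx": -0.389,"dy": 0.335,"dz": -0.178,"wz": 58},
    {"dx": -0.389,"dy": 0.335,"dz": -0.178,"wz": 58},
    {"dx": -0.504,"dy": 0.3585,"dz": -0.137,"wz": 58},
    {"dx": -0.504,"dy": 0.3585,"dz": -0.137,"wz": 58},
    {"dx": -0.504,"dy": 0.3585,"dz": -0.137,"wz": 58},
    {"dx": -0.504,"dy": 0.3585,"dz": -0.137,"wz": 58},
    {"dx": -0.504,"dy": 0.3585,"dz": -0.137,"wz": 58}
  ],
  "gripper": 0.6
}}

```text
schema error: expected keys dx, dy, dz, wx, wy, wz
```

```bash
python3 - <<'E'
from h import *
s=r.sense();print(s["time_s"],s["tcp_pos"],s["ee_rot"],s["joints"],s["gripper_width"],s["wrist_force"])
snap("wrist","c_wrist");KE=P("wrist",s)
print("expected grip px",proj(KE,LEV(np.radians(-20))),delta(LEV(np.radians(-20))-[0,0,.019],Rdown(0,1)))
for z in(.335,):print([proj(KE,W(0,y,.320)) for y in(-.1,-.148,-.2)])
E
```

```text
0.15 [ 0.4853 -0.3932  0.2217] [[-0.6297 -0.7768 -0.0013]
 [-0.7768  0.6297  0.001 ]
 [ 0.0001  0.0016 -1.    ]] [-24.2025  22.0816   0.3994  -0.0201 -68.4105 -14.8184] 0.99976485103729 [-0.0478  0.8219  0.8012]
expected grip px [676.7031 812.6079] (array([-0.5037,  0.3584, -0.0575]), array([ 0.1, -0. , 58. ]))
[array([651.5327, 904.7192]), array([639.3337, 891.2785]), array([624.6968, 875.1517])]
```

View pics/c_wrist.png

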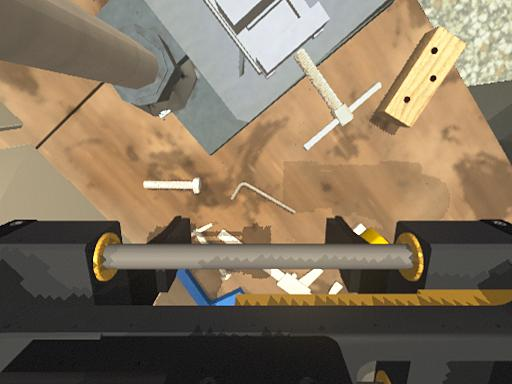

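All six keys are required in every row, so I'll resend the move in full.

Request:
{"fn": "drive_tool", "kwargs": {
  "deltas": [
    {"dx": -0.16,"dy": 0.189,"dz": -0.178,"wx": 0,"wy": 0,"wz": 20},
    {"dx": -0.16,"dy": 0.189,"dz": -0.178,"wx": 0,"wy": 0,"wz": 20},
    {"dx": -0.16,"dy": 0.189,"dz": -0.178,"wx": 0,"wy": 0,"wz": 58},
    {"dx": -0.16,"dy": 0.189,"dz": -0.178,"wx": 0,"wy": 0,"wz": 58},
    {"dx": -0.16,"dy": 0.189,"dz": -0.178,"wx": 0,"wy": 0,"wz": 58},
    {"dx": -0.16,"dy": 0.189,"dz": -0.178,"wx": 0,"wy": 0,"wz": 58},
    {"dx": -0.389,"dy": 0.335,"dz": -0.178,"wx": 0,"wy": 0,"wz": 58},
    {"dx": -0.389,"dy": 0.335,"dz": -0.178,"wx": 0,"wy": 0,"wz": 58},
    {"dx": -0.389,"dy": 0.335,"dz": -0.178,"wx": 0,"wy": 0,"wz": 58},
    {"dx": -0.389,"dy": 0.335,"dz": -0.178,"wx": 0,"wy": 0,"wz": 58},
    {"dx": -0.389,"dy": 0.335,"dz": -0.178,"wx": 0,"wy": 0,"wz": 58},
    {"dx": -0.389,"dy": 0.335,"dz": -0.178,"wx": 0,"wy": 0,"wz": 58},
    {"dx": -0.504,"dy": 0.3585,"dz": -0.137,"wx": 0,"wy": 0,"wz": 58},
    {"dx": -0.504,"dy": 0.3585,"dz": -0.137,"wx": 0,"wy": 0,"wz": 58},
    {"dx": -0.504,"dy": 0.3585,"dz": -0.137,"wx": 0,"wy": 0,"wz": 58},
    {"dx": -0.504,"dy": 0.3585,"dz": -0.137,"wx": 0,"wy": 0,"wz": 58},
    {"dx": -0.504,"dy": 0.3585,"dz": -0.137,"wx": 0,"wy": 0,"wz": 58}
  ],
  "gripper": 0.6
}}

```text
time_s: 1.9
tcp_pos: [0.5243, 0.224, 0.3588]
ee_rot: [[-0.993, 0.122, -0.001], [0.122, 0.993, -0.001], [0.001, -0.001, -1.0]]
wrist_force: [0.8, 0.4, 0.1]
gripper_width: 0.596
```

```bash
python3 - <<'E'
from h import *
s=r.sense();print(s["time_s"],s["tcp_pos"],s["ee_rot"],s["joints"],s["gripper_width"],s["wrist_force"])
snap("wrist","c_wrist");KE=P("wrist",s)
print("expected grip px",proj(KE,LEV(np.radians(-20))),delta(LEV(np.radians(-20))-[0,0,.019],Rdown(0,1)))
for z in(.335,):print([proj(KE,W(0,y,.320)) for y in(-.1,-.148,-.2)])
E
```

```text
1.9 [0.5243 0.224  0.3588] [[-0.9926  0.1216 -0.0013]
 [ 0.1216  0.9926 -0.0013]
 [ 0.0011 -0.0015 -1.    ]] [  39.4156   13.1459    6.9641    0.012   -83.925  -136.4003] 0.5962213049422784 [0.8194 0.395  0.1475]
expected grip px [257.3655 203.5398] (array([0.0002, 0.0003, 0.08  ]), array([-0.,  0., -0.]))
[array([314.9464, 278.0411]), array([257.3251, 277.9771]), array([194.9807, 277.9078])]
```

View pics/c_wrist.png

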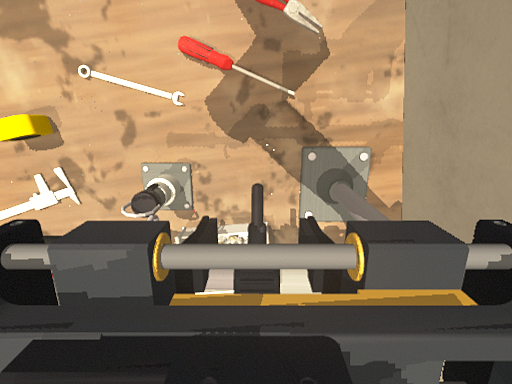

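The wrist view shows the lever upright between the jaws at u≈257, exactly where expected. I'll lower and pinch it.

Request:
{"fn": "drive_tool", "kwargs": {
  "deltas": [
    {"dx": 0,"dy": 0,"dz": 0.05,"wx": 0,"wy": 0,"wz": 0},
    {"dx": 0,"dy": 0,"dz": 0.08,"wx": 0,"wy": 0,"wz": 0},
    {"dx": 0,"dy": 0,"dz": 0.08,"wx": 0,"wy": 0,"wz": 0},
    {"dx": 0,"dy": 0,"dz": 0.08,"wx": 0,"wy": 0,"wz": 0}
  ]
}}

```text
time_s: 2.35
tcp_pos: [0.525, 0.2231, 0.2816]
ee_rot: [[-0.992, 0.123, 0.003], [0.123, 0.992, 0.0], [-0.003, 0.001, -1.0]]
wrist_force: [0.7, 0.3, 0.1]
gripper_width: 0.598
```

Request:
{"fn": "drive_tool", "kwargs": {
  "deltas": [
    {"dx": 0,"dy": 0,"dz": 0,"wx": 0,"wy": 0,"wz": 0},
    {"dx": 0,"dy": 0,"dz": 0,"wx": 0,"wy": 0,"wz": 0},
    {"dx": 0,"dy": 0,"dz": 0,"wx": 0,"wy": 0,"wz": 0},
    {"dx": 0,"dy": 0,"dz": 0,"wx": 0,"wy": 0,"wz": 0},
    {"dx": 0,"dy": 0,"dz": 0,"wx": 0,"wy": 0,"wz": 0}
  ],
  "gripper": 0
}}

```text
time_s: 2.85
tcp_pos: [0.5244, 0.2239, 0.2798]
ee_rot: [[-0.993, 0.122, 0.0], [0.122, 0.993, 0.0], [-0.0, 0.0, -1.0]]
wrist_force: [-0.6, -0.1, -0.8]
gripper_width: 0.234
```

```bash
python3 - <<'E'
from h import *
for a in (-10,0,10,18,24,26):
    print(a,delta(LEV(np.radians(a))-[0,0,.019]))
E
```

```text
-10 (array([ 0.0031, -0.0002, -0.0104]), array([0., 0., 0.]))
0 (array([ 0.004 , -0.0002, -0.0212]), array([0., 0., 0.]))
10 (array([ 0.003 , -0.0002, -0.0319]), array([0., 0., 0.]))
18 (array([ 0.0009, -0.0002, -0.0403]), array([0., 0., 0.]))
24 (array([-0.0014, -0.0002, -0.0464]), array([0., 0., 0.]))
26 (array([-0.0023, -0.0002, -0.0484]), array([0., 0., 0.]))
```

Request:
{"fn": "drive_tool", "kwargs": {
  "deltas": [
    {"dx": 0,"dy": 0,"dz": 0,"wx": 0,"wy": 0,"wz": 0},
    {"dx": 0,"dy": 0,"dz": 0,"wx": 0,"wy": 0,"wz": 0},
    {"dx": 0,"dy": 0,"dz": 0,"wx": 0,"wy": 0,"wz": 0},
    {"dx": 0.002,"dy": 0,"dz": -0.005,"wx": 0,"wy": 0,"wz": 0},
    {"dx": 0.003,"dy": 0,"dz": -0.01,"wx": 0,"wy": 0,"wz": 0},
    {"dx": 0.004,"dy": 0,"dz": -0.016,"wx": 0,"wy": 0,"wz": 0},
    {"dx": 0.004,"dy": 0,"dz": -0.021,"wx": 0,"wy": 0,"wz": 0},
    {"dx": 0.004,"dy": 0,"dz": -0.026,"wx": 0,"wy": 0,"wz": 0},
    {"dx": 0.003,"dy": 0,"dz": -0.032,"wx": 0,"wy": 0,"wz": 0},
    {"dx": 0.002,"dy": 0,"dz": -0.036,"wx": 0,"wy": 0,"wz": 0},
    {"dx": 0.001,"dy": 0,"dz": -0.041,"wx": 0,"wy": 0,"wz": 0},
    {"dx": -0.001,"dy": 0,"dz": -0.045,"wx": 0,"wy": 0,"wz": 0},
    {"dx": -0.002,"dy": 0,"dz": -0.047,"wx": 0,"wy": 0,"wz": 0},
    {"dx": -0.002,"dy": 0,"dz": -0.048,"wx": 0,"wy": 0,"wz": 0}
  ]
}}

```text
time_s: 4.25
tcp_pos: [0.5253, 0.2232, 0.3275]
ee_rot: [[-0.992, 0.122, -0.003], [0.122, 0.992, -0.001], [0.003, -0.001, -1.0]]
wrist_force: [-3.7, -1.6, -8.4]
gripper_width: 0.113
```

```bash
python3 - <<'E'
from h import *
s=r.sense();print(s["tcp_pos"],s["wrist_force"],s["moment"],s["gripper_width"])
snap("side","d_side",(150,90,140,110),5)
E
```

```text
[0.5253 0.2232 0.3275] [-3.7381 -1.5611 -8.3922] [-0.6612  1.4266 -0.1205] 0.11316959558315527
```

View pics/d_side.png

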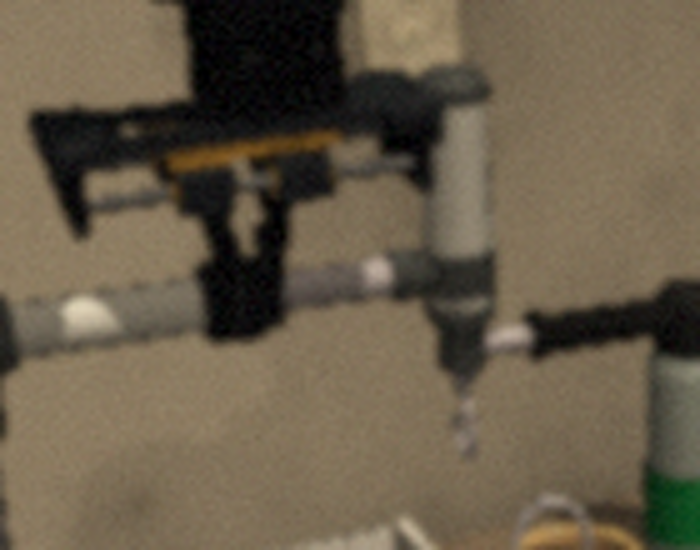

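Request:
{"fn": "drive_tool", "kwargs": {
  "deltas": [
    {"dx": -0.003,"dy": 0,"dz": -0.002,"wx": 0,"wy": 0,"wz": 0},
    {"dx": -0.003,"dy": 0,"dz": -0.002,"wx": 0,"wy": 0,"wz": 0}
  ]
}}

```text
time_s: 4.5
tcp_pos: [0.5253, 0.2231, 0.3276]
ee_rot: [[-0.992, 0.122, -0.011], [0.122, 0.993, -0.002], [0.011, -0.003, -1.0]]
wrist_force: [-12.7, -0.4, -8.1]
gripper_width: 0.112
```

Request:
{"fn": "drive_tool", "kwargs": {
  "deltas": [
    {"dx": 0,"dy": 0,"dz": 0,"wx": 0,"wy": 0,"wz": 0},
    {"dx": 0,"dy": 0,"dz": 0,"wx": 0,"wy": 0,"wz": 0},
    {"dx": 0,"dy": 0,"dz": 0,"wx": 0,"wy": 0,"wz": 0},
    {"dx": 0,"dy": 0,"dz": -0.03,"wx": 0,"wy": 0,"wz": 0},
    {"dx": 0,"dy": 0,"dz": -0.07,"wx": 0,"wy": 0,"wz": 0},
    {"dx": 0,"dy": 0,"dz": -0.07,"wx": 0,"wy": 0,"wz": 0}
  ],
  "gripper": 0.6
}}

```text
time_s: 5.1
tcp_pos: [0.5331, 0.2239, 0.4089]
ee_rot: [[-0.992, 0.122, 0.018], [0.122, 0.992, 0.008], [-0.017, 0.01, -1.0]]
wrist_force: [-0.3, -0.0, 0.3]
gripper_width: 0.555
```

```bash
python3 - <<'E'
from h import *
s=r.sense();print(s["tcp_pos"],s["wrist_force"],s["moment"],s["gripper_width"])
KE=P("wrist",s)
snap("wrist","e_wrist",(128,100,256,192),3)
snap("side","e_side",(150,90,140,110),5)
S=P("side");f=lambda p:((p-[150,90])*5)
for a in(10,18,23): print(a,"side",f(proj(S,W(-.078*np.cos(np.radians(a)),-.148,.32+.078*np.sin(np.radians(a))))),"wr",(proj(KE,W(-.078*np.cos(np.radians(a)),-.148,.32+.078*np.sin(np.radians(a))))-[128,100])*3)
E
```

```text
[0.5331 0.2239 0.4089] [-0.2548 -0.0278  0.2683] [-0.0753  0.006   0.0412] 0.5551850170676217
10 side [257.8122 325.4746] wr [381.7125 201.6415]
18 side [254.8405 303.7643] wr [381.742  218.4302]
23 side [252.682  290.0414] wr [381.7717 232.068 ]
```

View pics/e_side.png

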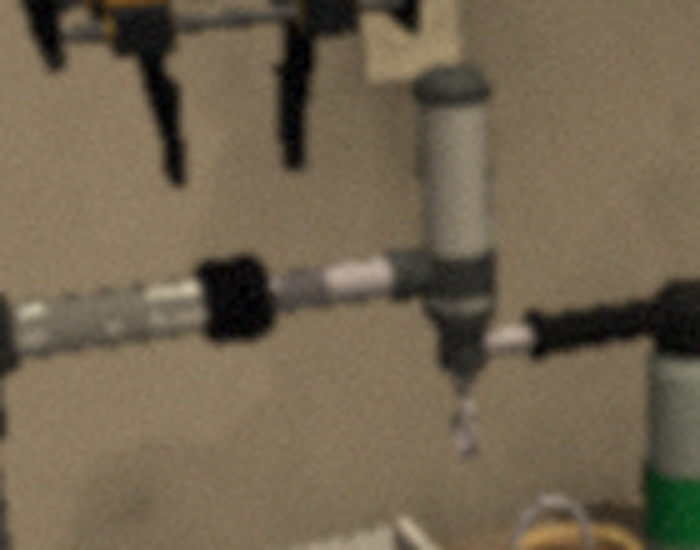

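View pics/e_wrist.png

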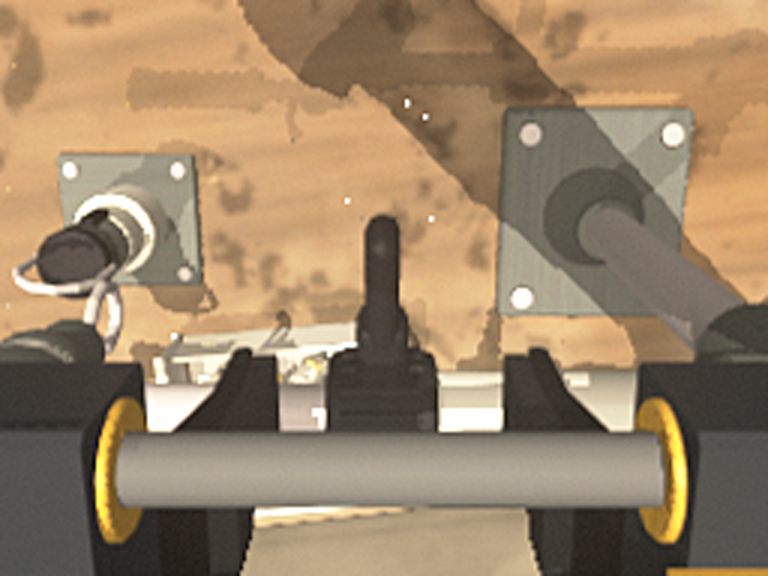

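```bash
python3 - <<'E'
from h import *
cams.capture("top")
s=r.sense();print(s["tcp_pos"],s["ee_rot"][2])
KE=P("wrist",s)
snap("wrist","f_wrist",(128,100,256,192),3)
for a in(10,18,23,26): print(a,"wr",(proj(KE,W(-.078*np.cos(np.radians(a)),-.148,.32+.078*np.sin(np.radians(a))))-[128,100])*3)
E
```

```text
[0.5302 0.2235 0.4011] [-0.004   0.0029 -1.    ]
10 wr [386.2034 219.4479]
18 wr [386.1455 236.9747]
23 wr [386.1148 251.1852]
26 wr [386.0988 260.926 ]
```

View pics/f_wrist.png

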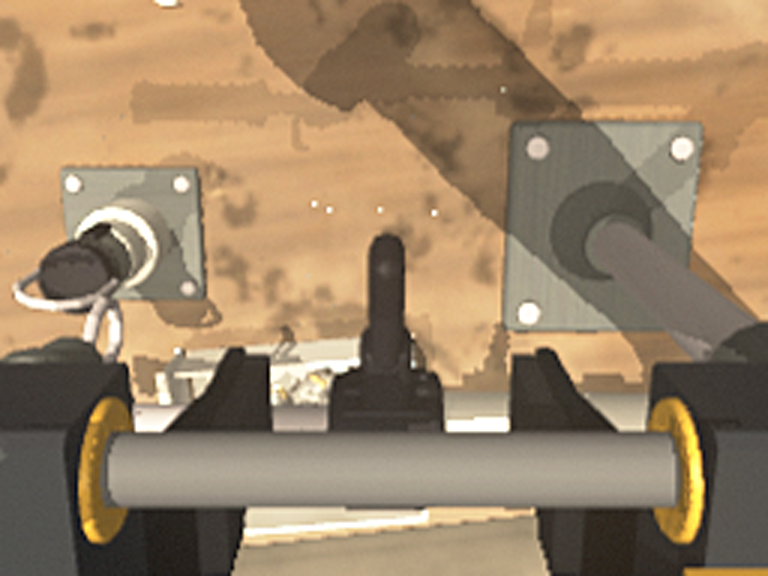

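```bash
python3 - <<'E'
from h import *
s=r.sense();KE=P("wrist",s)
def pt(a,rad,h):
    a=np.radians(a);return W(-rad*np.cos(a)+h*np.sin(a),-.148,.32+rad*np.sin(a)+h*np.cos(a))
for a in(10,18,23,26): print(a,[((proj(KE,pt(a,.078,h))-[128,100])*3)[1] for h in(-.009,0,.009)])
E
```

```text
10 [np.float64(210.52554515877657), np.float64(222.08349659028653), np.float64(234.48281996487643)]
18 [np.float64(223.06049381901343), np.float64(239.71931992548144), np.float64(257.54495127720384)]
23 [np.float64(234.07895073785144), np.float64(254.0154682771876), np.float64(275.2941950302815)]
26 [np.float64(241.90627615325025), np.float64(263.8147906644067), np.float64(287.15425251019184)]
```

Lever tip matches the 23° prediction (v≈234), so the collar is fully unlocked. Next I'll plan the move to the handle.

```bash
python3 - <<'E'
from h import *
S=P("side");T=P("top")
print("green can",tri((S,(105+548/3,90+175/3)),(T,(327,138))))
H=W(0,-.358,.272);print("H",H)
R=Rdown(-1,0)
for p in ([.42,.2,.42],[.42,.0,.42],H+[0,0,.05],H-[0,0,.019]): print(delta(p,R))
E
```

```text
green can (array([ 0.7173, -0.142 ,  0.2034]), [np.float64(3.646560434691823), np.float64(3.646560434692031)])
H [0.5564 0.0082 0.272 ]
(array([ 0.1061, -0.0365, -0.0203]), array([ -0. ,   0.1, -90. ]))
(array([ 0.0817, -0.235 , -0.0205]), array([ -0. ,   0.1, -90. ]))
(array([-0.0525, -0.2104,  0.0778]), array([ -0. ,   0.1, -90. ]))
(array([-0.0524, -0.2104,  0.1468]), array([ -0. ,   0.1, -90. ]))
```

Request:
{"fn": "drive_tool", "kwargs": {
  "deltas": [
    {"dx": 0.106,"dy": -0.036,"dz": -0.02,"wx": 0,"wy": 0,"wz": 0},
    {"dx": 0.106,"dy": -0.036,"dz": -0.02,"wx": 0,"wy": 0,"wz": -9},
    {"dx": 0.106,"dy": -0.036,"dz": -0.02,"wx": 0,"wy": 0,"wz": -18},
    {"dx": 0.082,"dy": -0.235,"dz": -0.02,"wx": 0,"wy": 0,"wz": -90},
    {"dx": 0.082,"dy": -0.235,"dz": -0.02,"wx": 0,"wy": 0,"wz": -90},
    {"dx": 0.082,"dy": -0.235,"dz": -0.02,"wx": 0,"wy": 0,"wz": -90},
    {"dx": 0.082,"dy": -0.235,"dz": -0.02,"wx": 0,"wy": 0,"wz": -90},
    {"dx": 0.082,"dy": -0.235,"dz": -0.02,"wx": 0,"wy": 0,"wz": -90},
    {"dx": 0.082,"dy": -0.235,"dz": -0.02,"wx": 0,"wy": 0,"wz": -90},
    {"dx": 0.082,"dy": -0.235,"dz": -0.02,"wx": 0,"wy": 0,"wz": -90},
    {"dx": 0.082,"dy": -0.235,"dz": -0.02,"wx": 0,"wy": 0,"wz": -90},
    {"dx": 0.082,"dy": -0.235,"dz": -0.02,"wx": 0,"wy": 0,"wz": -90},
    {"dx": -0.052,"dy": -0.21,"dz": 0.05,"wx": 0,"wy": 0,"wz": -90},
    {"dx": -0.052,"dy": -0.21,"dz": 0.05,"wx": 0,"wy": 0,"wz": -90},
    {"dx": -0.052,"dy": -0.21,"dz": 0.06,"wx": 0,"wy": 0,"wz": -90},
    {"dx": -0.052,"dy": -0.21,"dz": 0.06,"wx": 0,"wy": 0,"wz": -90},
    {"dx": -0.052,"dy": -0.21,"dz": 0.06,"wx": 0,"wy": 0,"wz": -90}
  ]
}}

```text
time_s: 7.0
tcp_pos: [0.5556, 0.0082, 0.3365]
ee_rot: [[-0.123, -0.992, -0.006], [-0.992, 0.123, -0.002], [0.003, 0.005, -1.0]]
wrist_force: [-0.8, 1.0, 0.4]
gripper_width: 0.6
```

```bash
python3 - <<'E'
from h import *
s=r.sense();KE=P("wrist",s);print(s["tcp_pos"],s["joints"])
snap("wrist","g_wrist")
snap("side","g_side",(180,90,160,120),5)
H=W(0,-.358,.272);print(proj(KE,H),proj(KE,W(0,-.402,.272)),"bail",proj(KE,[.5635,.0405,.1615]),delta(H-[0,0,.019],Rdown(-1,0)))
E
```

```text
[0.5556 0.0082 0.3365] [ 17.568   12.0564   2.4919   0.0183 -80.7745 -24.6181]
[256.3318 201.8513] [256.1672 151.022 ] bail [253.914  200.2061] (array([-0.0002, -0.0011,  0.0874]), array([-0.1, -0. , -0. ]))
```

View pics/g_wrist.png

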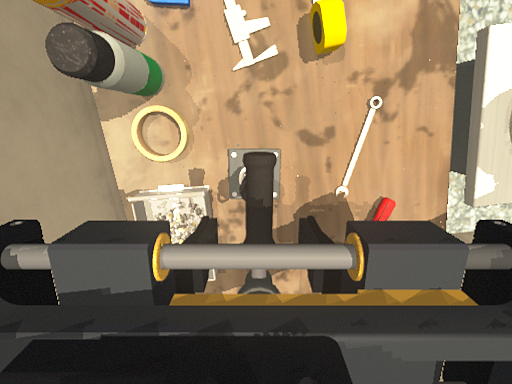

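View pics/g_side.png

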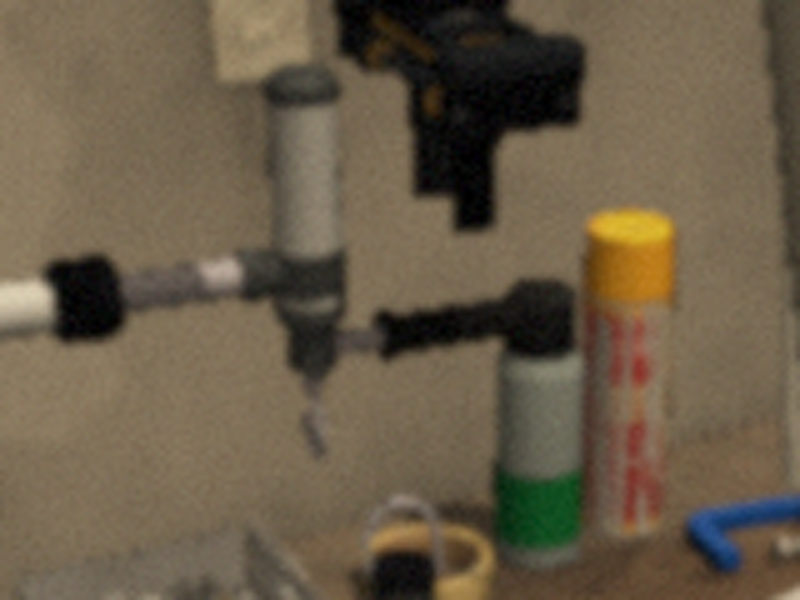

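The handle is centred between the jaws (u≈260, end at v≈152, as predicted). Lowering and gripping.

Request:
{"fn": "drive_tool", "kwargs": {
  "deltas": [
    {"dx": 0,"dy": 0.001,"dz": 0.04,"wx": 0,"wy": 0,"wz": 0},
    {"dx": 0,"dy": 0.001,"dz": 0.075,"wx": 0,"wy": 0,"wz": 0},
    {"dx": 0,"dy": 0.001,"dz": 0.087,"wx": 0,"wy": 0,"wz": 0},
    {"dx": 0,"dy": 0.001,"dz": 0.087,"wx": 0,"wy": 0,"wz": 0},
    {"dx": 0,"dy": 0.001,"dz": 0.087,"wx": 0,"wy": 0,"wz": 0}
  ]
}}

```text
time_s: 7.6
tcp_pos: [0.5553, 0.0086, 0.2554]
ee_rot: [[-0.122, -0.993, 0.005], [-0.993, 0.122, 0.0], [-0.001, -0.005, -1.0]]
wrist_force: [-0.6, 0.1, 1.0]
gripper_width: 0.602
```

Request:
{"fn": "drive_tool", "kwargs": {
  "deltas": [
    {"dx": 0,"dy": 0,"dz": 0,"wx": 0,"wy": 0,"wz": 0},
    {"dx": 0,"dy": 0,"dz": 0,"wx": 0,"wy": 0,"wz": 0},
    {"dx": 0,"dy": 0,"dz": 0,"wx": 0,"wy": 0,"wz": 0},
    {"dx": 0,"dy": 0,"dz": 0,"wx": 0,"wy": 0,"wz": 0},
    {"dx": 0,"dy": 0,"dz": 0,"wx": 0,"wy": 0,"wz": 0},
    {"dx": 0,"dy": 0,"dz": 0,"wx": 0,"wy": 0,"wz": 0}
  ],
  "gripper": 0
}}

```text
time_s: 8.2
tcp_pos: [0.5544, 0.0086, 0.2527]
ee_rot: [[-0.122, -0.993, 0.0], [-0.993, 0.122, -0.0], [0.0, -0.0, -1.0]]
wrist_force: [-0.6, 0.1, 1.6]
gripper_width: 0.266
```

```bash
python3 - <<'E'
from h import *
s=r.sense();print(s["tcp_pos"],s["wrist_force"],s["gripper_width"],ST(s["tcp_pos"]))
snap("top","i_top",(190,130,120,90),6)
snap("side","i_side",(180,90,160,120),5)
E
```

```text
[0.5544 0.0086 0.2527] [-0.5956  0.076   1.6429] 0.26555840795373925 [-0.002  -0.3579  0.2527]
```

View pics/i_top.png

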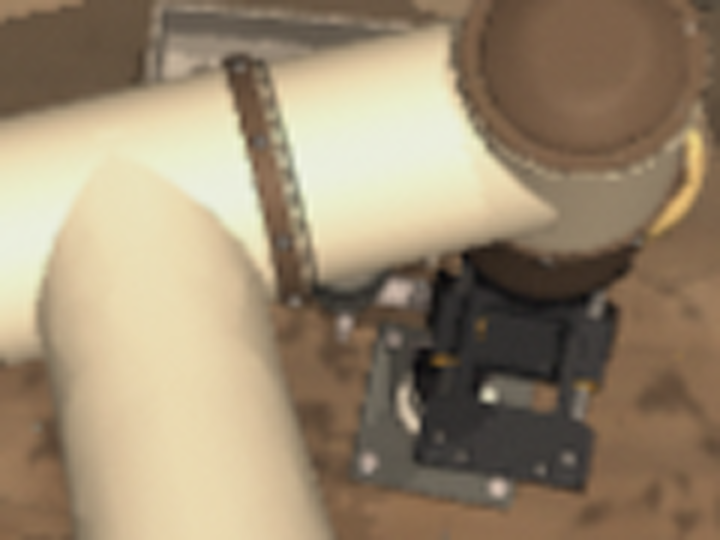

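View pics/i_side.png

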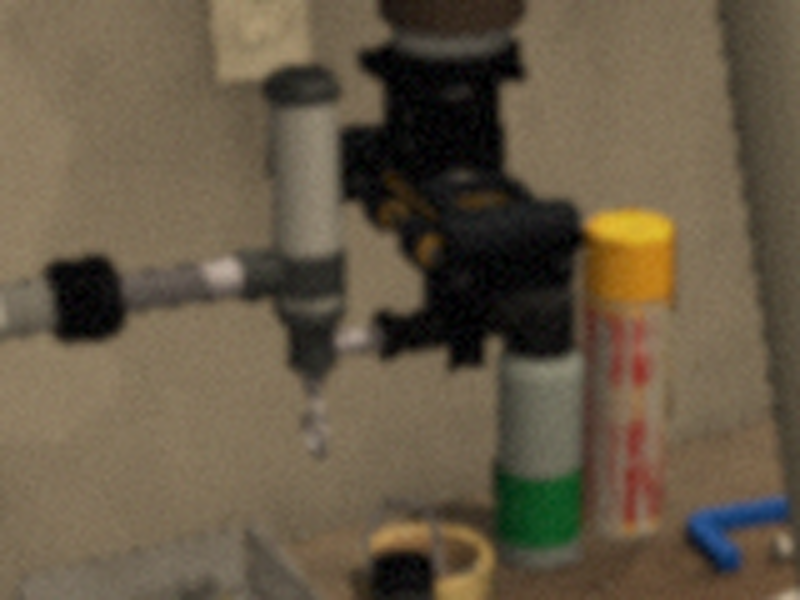

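```bash
python3 - <<'E'
from h import *
s={"tcp_pos":np.array([.5302,.2235,.4011]),"ee_rot":Rdown(0,1)}
s["ee_rot"]=s["ee_rot"]
KE=P("wrist",s)
f=lambda u,v:(128+(u+.5)/3-.5,100+(v+.5)/3-.5)
c=[plane(KE,f(*p),.009) for p in((73,184),(181,184),(188,288))]
b=[plane(KE,f(*p),.016) for p in((538,148),(681,148),(528,314))]
for n,q in(("cup",c),):
    print(n,q,(q[0]+q[2])/2,ST((q[0]+q[2])/2))
print("base",[ST(x) for x in b],(b[1]+b[2])/2,ST((b[1]+b[2])/2))
print("yaw",[np.degrees(np.arctan2(*(b[1]-b[0])[:2])),np.degrees(np.arctan2(*(c[1]-c[0])[:2]))])
E
```

```text
cup [array([0.5214, 0.0068, 0.009 ]), array([0.5304, 0.0799, 0.009 ]), array([0.6038, 0.0708, 0.009 ])] [0.5626 0.0388 0.009 ] [ 0.0024 -0.3268  0.009 ]
base [array([-0.0596, -0.0488,  0.016 ]), array([-0.0595,  0.0465,  0.016 ]), array([ 0.0567, -0.0503,  0.016 ])] [0.5984 0.3618 0.016 ] [-0.0014 -0.0019  0.016 ]
yaw [np.float64(7.054252352862738), np.float64(7.055956525502818)]
```

Request:
{"fn": "drive_tool", "kwargs": {
  "deltas": [
    {"dx": 0.005,"dy": 0,"dz": 0,"wx": 0,"wy": 0,"wz": 0},
    {"dx": 0.015,"dy": 0,"dz": 0,"wx": 0,"wy": 0,"wz": 0},
    {"dx": 0.027,"dy": 0,"dz": 0,"wx": 0,"wy": 0,"wz": 0},
    {"dx": 0.039,"dy": 0,"dz": 0,"wx": 0,"wy": 0,"wz": 0},
    {"dx": 0.049,"dy": 0,"dz": 0,"wx": 0,"wy": 0,"wz": 0},
    {"dx": 0.054,"dy": 0,"dz": 0,"wx": 0,"wy": 0,"wz": 0},
    {"dx": 0.054,"dy": 0,"dz": 0,"wx": 0,"wy": 0,"wz": 0},
    {"dx": 0.054,"dy": 0,"dz": 0,"wx": 0,"wy": 0,"wz": 0}
  ]
}}

```text
time_s: 9.1
tcp_pos: [0.5473, -0.0461, 0.2527]
ee_rot: [[-0.123, -0.992, -0.001], [-0.992, 0.123, -0.001], [0.001, 0.001, -1.0]]
wrist_force: [-1.7, -0.9, 3.4]
gripper_width: 0.269
```

```bash
python3 - <<'E'
from h import *
s=r.sense();print(s["tcp_pos"],s["wrist_force"],s["gripper_width"],ST(s["tcp_pos"]))
snap("top","j_top",(190,130,120,90),6)
snap("side","j_side",(180,90,160,120),5)
E
```

```text
[ 0.5473 -0.0461  0.2527] [-1.7268 -0.9358  3.4006] 0.26913131280317465 [-0.0023 -0.413   0.2527]
```

View pics/j_top.png

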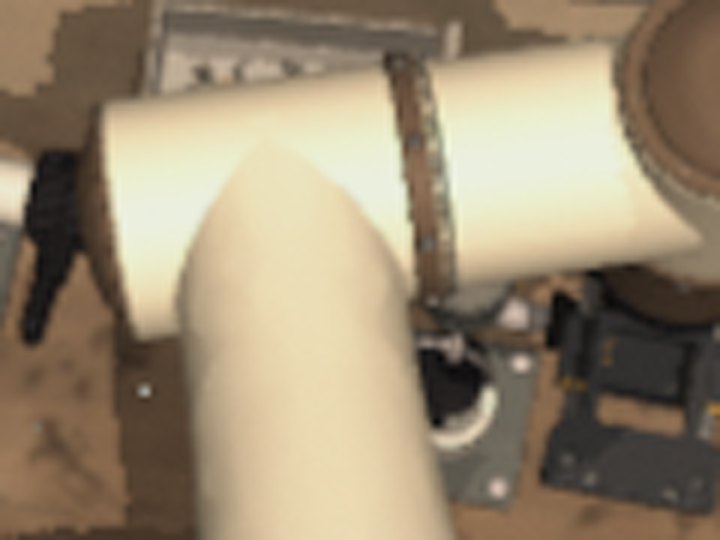

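View pics/j_side.png

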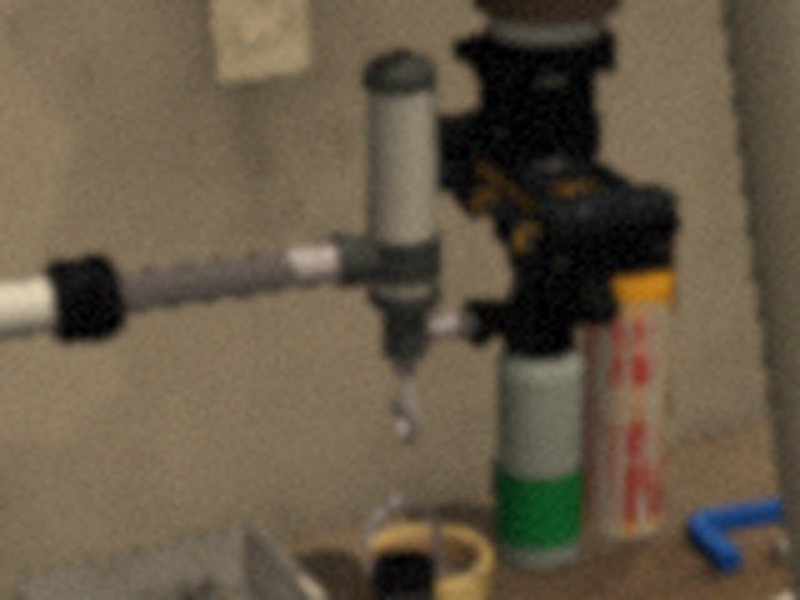

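```bash
python3 - <<'E'
from h import *
S=P("side");T=P("top")
a=lambda u,v:(180+(u+.5)/5-.5,90+(v+.5)/5-.5)
t=lambda u,v:(190+(u+.5)/6-.5,130+(v+.5)/6-.5)
p,e=tri((S,a(404,432)),(T,t(457,347)));print("hook",p,e,ST(p))
# canister top cap centre & rod via side on boom plane x=0
def onx(uv,x):
    c,d=ray(S,uv);n=RS[:,0];return c+d*(((O+n*x)-c)@n)/(d@n)
print("can top",ST(onx(a(400,68),-.0)),"rod neck",ST(onx(a(405,365),0)),"hook bottom",ST(onx(a(404,434),0.0)))
print("bail via side",ST(onx(a(401,498),.003)), "cup plane")
b,e=tri((S,(105+467/3,90+301/3)),(T,(115+605/4,125+250/4)));print(ST(b))
E
```

```text
hook [0.5514 0.0401 0.2128] [np.float64(1.2864965717193189), np.float64(1.2864965717193377)] [-0.0089 -0.3269  0.2128]
can top [ 0.     -0.3302  0.4228] rod neck [ 0.     -0.3301  0.2508] hook bottom [ 0.     -0.3287  0.2074]
bail via side [ 0.003  -0.3272  0.1644] cup plane
[ 0.0037 -0.3295  0.1598]
```

Request:
{"fn": "drive_tool", "kwargs": {
  "deltas": [
    {"dx": -0.0025,"dy": 0,"dz": 0,"wx": 0,"wy": 0,"wz": 0},
    {"dx": -0.0025,"dy": 0,"dz": 0,"wx": 0,"wy": 0,"wz": 0},
    {"dx": -0.0025,"dy": 0,"dz": 0,"wx": 0,"wy": 0,"wz": 0}
  ]
}}

```text
time_s: 9.5
tcp_pos: [0.548, -0.0422, 0.2527]
ee_rot: [[-0.122, -0.993, -0.0], [-0.993, 0.122, 0.0], [-0.0, 0.0, -1.0]]
wrist_force: [-2.9, -0.6, 4.0]
gripper_width: 0.265
```

Request:
{"fn": "drive_tool", "kwargs": {
  "deltas": [
    {"dx": 0,"dy": 0,"dz": 0,"wx": 0,"wy": 0,"wz": 0},
    {"dx": 0,"dy": 0,"dz": 0,"wx": 0,"wy": 0,"wz": 0},
    {"dx": 0,"dy": 0,"dz": 0,"wx": 0,"wy": 0,"wz": 0},
    {"dx": 0,"dy": 0,"dz": 0,"wx": 0,"wy": 0,"wz": 0},
    {"dx": 0,"dy": 0,"dz": -0.03,"wx": 0,"wy": 0,"wz": 0},
    {"dx": 0,"dy": 0,"dz": -0.07,"wx": 0,"wy": 0,"wz": 0},
    {"dx": 0,"dy": 0,"dz": -0.1,"wx": 0,"wy": 0,"wz": 0},
    {"dx": 0,"dy": 0,"dz": -0.1,"wx": 0,"wy": 0,"wz": 0}
  ],
  "gripper": 0.6
}}

```text
time_s: 10.3
tcp_pos: [0.5501, -0.0427, 0.3577]
ee_rot: [[-0.122, -0.992, 0.01], [-0.993, 0.122, 0.0], [-0.002, -0.01, -1.0]]
wrist_force: [0.7, 0.4, -0.5]
gripper_width: 0.599
```

```bash
python3 - <<'E'
from h import *
s=r.sense();print(s["tcp_pos"],s["wrist_force"],s["gripper_width"],ST(s["tcp_pos"]))
R=Rdown(0,1);L=LEV(np.radians(23))
for p in ([.43,-.03,.40],[.43,.2,.40],L+[0,0,.03],L-[0,0,.019]): print(delta(p,R))
E
```

```text
[ 0.5501 -0.0427  0.3577] [ 0.744   0.3952 -0.4586] 0.5985970463469144 [-0.0001 -0.4093  0.3577]
(array([ 0.002 ,  0.1203, -0.0435]), array([-0.4,  0.5, 90. ]))
(array([-0.2263,  0.1483, -0.0434]), array([-0.4,  0.5, 90. ]))
(array([-0.2613,  0.0569, -0.0167]), array([-0.4,  0.5, 90. ]))
(array([-0.2612,  0.0574,  0.0323]), array([-0.4,  0.5, 90. ]))
```

Request:
{"fn": "drive_tool", "kwargs": {
  "deltas": [
    {"dx": 0.002,"dy": 0.12,"dz": -0.043,"wx": 0,"wy": 0,"wz": 0},
    {"dx": 0.002,"dy": 0.12,"dz": -0.043,"wx": 0,"wy": 0,"wz": 9},
    {"dx": 0.002,"dy": 0.12,"dz": -0.043,"wx": 0,"wy": 0,"wz": 18},
    {"dx": -0.226,"dy": 0.148,"dz": -0.043,"wx": 0,"wy": 0,"wz": 90},
    {"dx": -0.226,"dy": 0.148,"dz": -0.043,"wx": 0,"wy": 0,"wz": 90},
    {"dx": -0.226,"dy": 0.148,"dz": -0.043,"wx": 0,"wy": 0,"wz": 90},
    {"dx": -0.226,"dy": 0.148,"dz": -0.043,"wx": 0,"wy": 0,"wz": 90},
    {"dx": -0.226,"dy": 0.148,"dz": -0.043,"wx": 0,"wy": 0,"wz": 90},
    {"dx": -0.226,"dy": 0.148,"dz": -0.043,"wx": 0,"wy": 0,"wz": 90},
    {"dx": -0.226,"dy": 0.148,"dz": -0.043,"wx": 0,"wy": 0,"wz": 90},
    {"dx": -0.226,"dy": 0.148,"dz": -0.043,"wx": 0,"wy": 0,"wz": 90},
    {"dx": -0.226,"dy": 0.148,"dz": -0.043,"wx": 0,"wy": 0,"wz": 90},
    {"dx": -0.261,"dy": 0.057,"dz": -0.025,"wx": 0,"wy": 0,"wz": 90},
    {"dx": -0.261,"dy": 0.057,"dz": -0.02,"wx": 0,"wy": 0,"wz": 90},
    {"dx": -0.261,"dy": 0.057,"dz": -0.02,"wx": 0,"wy": 0,"wz": 90},
    {"dx": -0.261,"dy": 0.057,"dz": -0.02,"wx": 0,"wy": 0,"wz": 90}
  ]
}}

```text
time_s: 11.9
tcp_pos: [0.5239, 0.2235, 0.3693]
ee_rot: [[-0.992, 0.123, -0.005], [0.123, 0.992, -0.003], [0.004, -0.004, -1.0]]
wrist_force: [-0.2, -0.1, -0.1]
gripper_width: 0.599
```

```bash
python3 - <<'E'
from h import *
s=r.sense();print(s["tcp_pos"],s["wrist_force"])
R=Rdown(0,1);L=LEV(np.radians(23))
snap("wrist","k_wrist",(0,100,512,192),1.5)
print(delta(L-[0,0,.019],R), (proj(P("wrist",s),L)-[0,100])*1.5)
E
```

```text
[0.5239 0.2235 0.3693] [-0.1963 -0.0585 -0.0802]
(array([-0.002 ,  0.0005,  0.0462]), array([-0.1, -0.1, -0. ])) [386.8719 180.9341]
```

View pics/k_wrist.png

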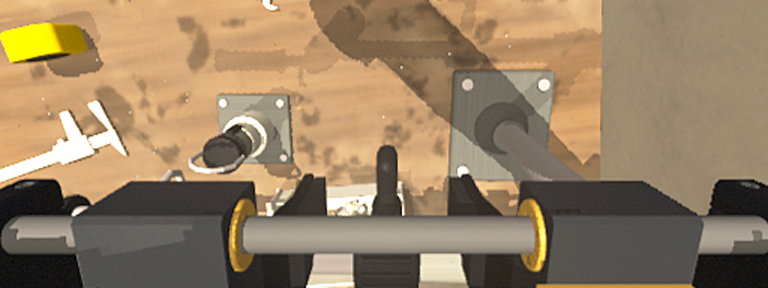

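Request:
{"fn": "drive_tool", "kwargs": {
  "deltas": [
    {"dx": -0.002,"dy": 0,"dz": 0.03,"wx": 0,"wy": 0,"wz": 0},
    {"dx": -0.002,"dy": 0,"dz": 0.046,"wx": 0,"wy": 0,"wz": 0},
    {"dx": -0.002,"dy": 0,"dz": 0.046,"wx": 0,"wy": 0,"wz": 0}
  ],
  "gripper": 0.5
}}

```text
time_s: 12.25
tcp_pos: [0.5234, 0.2225, 0.3258]
ee_rot: [[-0.993, 0.122, -0.002], [0.122, 0.993, -0.001], [0.002, -0.001, -1.0]]
wrist_force: [-0.4, -0.4, 0.1]
gripper_width: 0.512
```

Request:
{"fn": "drive_tool", "kwargs": {
  "deltas": [
    {"dx": 0,"dy": 0,"dz": 0,"wx": 0,"wy": 0,"wz": 0},
    {"dx": 0,"dy": 0,"dz": 0,"wx": 0,"wy": 0,"wz": 0},
    {"dx": 0,"dy": 0,"dz": 0,"wx": 0,"wy": 0,"wz": 0},
    {"dx": 0,"dy": 0,"dz": 0,"wx": 0,"wy": 0,"wz": 0},
    {"dx": 0,"dy": 0,"dz": 0,"wx": 0,"wy": 0,"wz": 0},
    {"dx": 0,"dy": 0,"dz": 0,"wx": 0,"wy": 0,"wz": 0},
    {"dx": 0,"dy": 0,"dz": 0,"wx": 0,"wy": 0,"wz": 0},
    {"dx": 0.003,"dy": 0,"dz": 0.008,"wx": 0,"wy": 0,"wz": 0},
    {"dx": 0.004,"dy": 0,"dz": 0.016,"wx": 0,"wy": 0,"wz": 0},
    {"dx": 0.005,"dy": 0,"dz": 0.024,"wx": 0,"wy": 0,"wz": 0},
    {"dx": 0.004,"dy": 0,"dz": 0.033,"wx": 0,"wy": 0,"wz": 0},
    {"dx": 0.003,"dy": 0,"dz": 0.04,"wx": 0,"wy": 0,"wz": 0},
    {"dx": 0.001,"dy": 0,"dz": 0.046,"wx": 0,"wy": 0,"wz": 0},
    {"dx": 0,"dy": 0,"dz": 0.048,"wx": 0,"wy": 0,"wz": 0},
    {"dx": 0,"dy": 0,"dz": 0.049,"wx": 0,"wy": 0,"wz": 0},
    {"dx": 0,"dy": 0,"dz": 0.049,"wx": 0,"wy": 0,"wz": 0}
  ],
  "gripper": 0
}}

```text
time_s: 13.85
tcp_pos: [0.526, 0.2231, 0.28]
ee_rot: [[-0.993, 0.122, 0.004], [0.122, 0.993, 0.001], [-0.004, 0.001, -1.0]]
wrist_force: [-2.7, -1.0, 7.9]
gripper_width: 0.113
```

Request:
{"fn": "drive_tool", "kwargs": {
  "deltas": [
    {"dx": 0,"dy": 0,"dz": 0.003,"wx": 0,"wy": 0,"wz": 0},
    {"dx": -0.001,"dy": 0,"dz": 0.004,"wx": 0,"wy": 0,"wz": 0},
    {"dx": -0.001,"dy": 0,"dz": 0.004,"wx": 0,"wy": 0,"wz": 0}
  ]
}}

```text
time_s: 14.15
tcp_pos: [0.5263, 0.223, 0.2795]
ee_rot: [[-0.993, 0.121, 0.005], [0.121, 0.993, 0.002], [-0.005, 0.002, -1.0]]
wrist_force: [-10.7, 0.7, 19.4]
gripper_width: 0.113
```

Request:
{"fn": "drive_tool", "kwargs": {
  "deltas": [
    {"dx": 0,"dy": 0,"dz": 0,"wx": 0,"wy": 0,"wz": 0},
    {"dx": 0,"dy": 0,"dz": 0,"wx": 0,"wy": 0,"wz": 0},
    {"dx": 0,"dy": 0,"dz": 0,"wx": 0,"wy": 0,"wz": 0},
    {"dx": 0,"dy": 0,"dz": -0.03,"wx": 0,"wy": 0,"wz": 0},
    {"dx": 0,"dy": 0,"dz": -0.08,"wx": 0,"wy": 0,"wz": 0},
    {"dx": 0,"dy": 0,"dz": -0.13,"wx": 0,"wy": 0,"wz": 0},
    {"dx": 0,"dy": 0,"dz": -0.13,"wx": 0,"wy": 0,"wz": 0},
    {"dx": 0,"dy": 0,"dz": -0.13,"wx": 0,"wy": 0,"wz": 0}
  ],
  "gripper": 0.6
}}

```text
time_s: 14.95
tcp_pos: [0.5266, 0.2234, 0.4038]
ee_rot: [[-0.992, 0.122, 0.001], [0.122, 0.992, 0.001], [-0.001, 0.002, -1.0]]
wrist_force: [0.6, -0.5, -1.7]
gripper_width: 0.595
```

```bash
python3 - <<'E'
from h import *
cams.capture("top")
s=r.sense();print(s["tcp_pos"],s["wrist_force"],s["ee_rot"][2])
KE=P("wrist",s)
snap("wrist","l_wrist",(100,90,256,192),3)
snap("side","l_side",(150,90,160,120),5)
def pt(a,rad,h):
    a=np.radians(a);return W(-rad*np.cos(a)+h*np.sin(a),-.148,.32+rad*np.sin(a)+h*np.cos(a))
for a in(-10,-15,-20): print(a,[((proj(KE,pt(a,.078,h))-[100,90])*3)[1] for h in(-.009,0,.009)],(proj(P("side"),pt(a,.078,0))-[150,90])*5)
E
```

```text
[0.5261 0.2232 0.4022] [ 0.3455  0.1345 -0.8032] [ 0.0019 -0.0007 -1.    ]
-10 [np.float64(244.57363981366802), np.float64(245.24825871448252), np.float64(245.97090536255666)] [262.3082 375.4549]
-15 [np.float64(247.29082470996545), np.float64(245.64114917827266), np.float64(243.87661955026658)] [262.7328 386.3904]
-20 [np.float64(251.575101759804), np.float64(247.77988528105462), np.float64(243.7281212995802)] [262.8728 396.5145]
```

View pics/l_wrist.png

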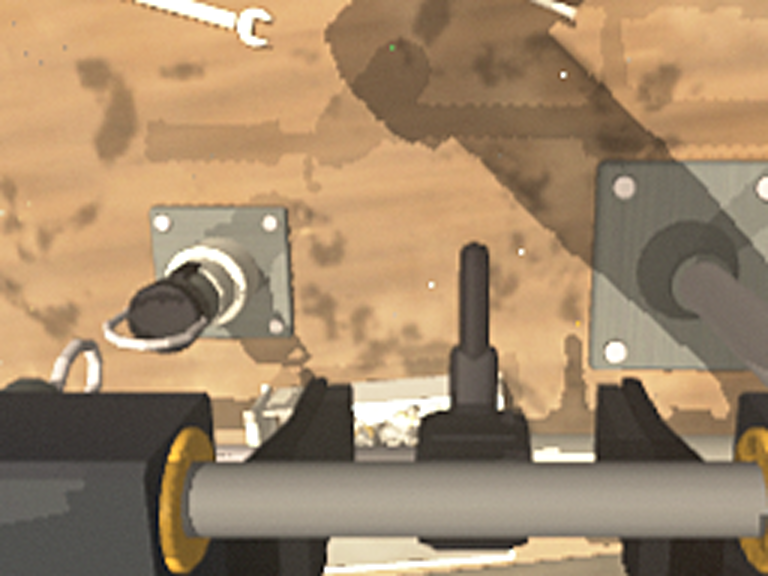

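View pics/l_side.png

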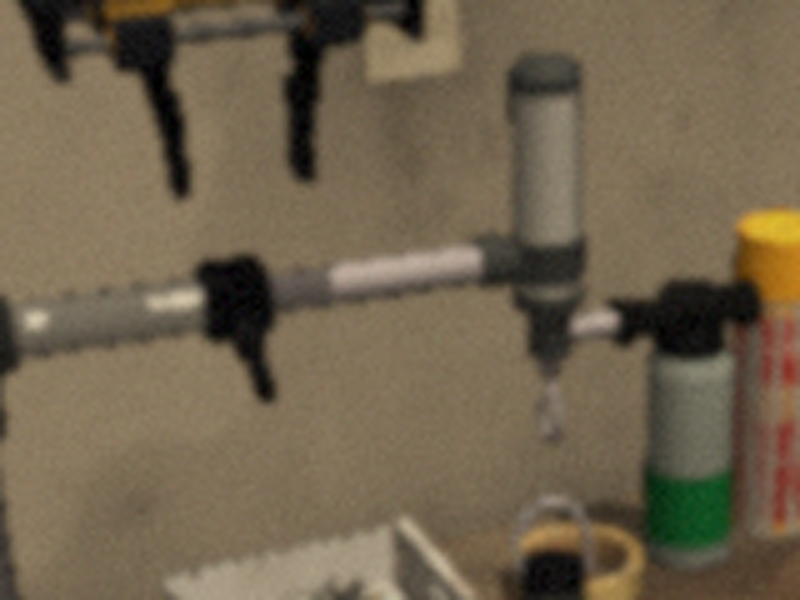

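```bash
python3 - <<'E'
from h import *
snap("top","m_top",(200,140,100,75),8)
im=cv2.imread("pics/l_side.png")[340:600,440:700];cv2.imwrite("pics/m_side.png",cv2.resize(im,None,fx=2.3,fy=2.3,interpolation=cv2.INTER_CUBIC))
im=cv2.imread("pics/l_wrist.png")[180:400,0:320];cv2.imwrite("pics/m_wr.png",cv2.resize(im,None,fx=2.5,fy=2.5,interpolation=cv2.INTER_CUBIC))
E
```

```text
(no output)
```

View pics/m_top.png

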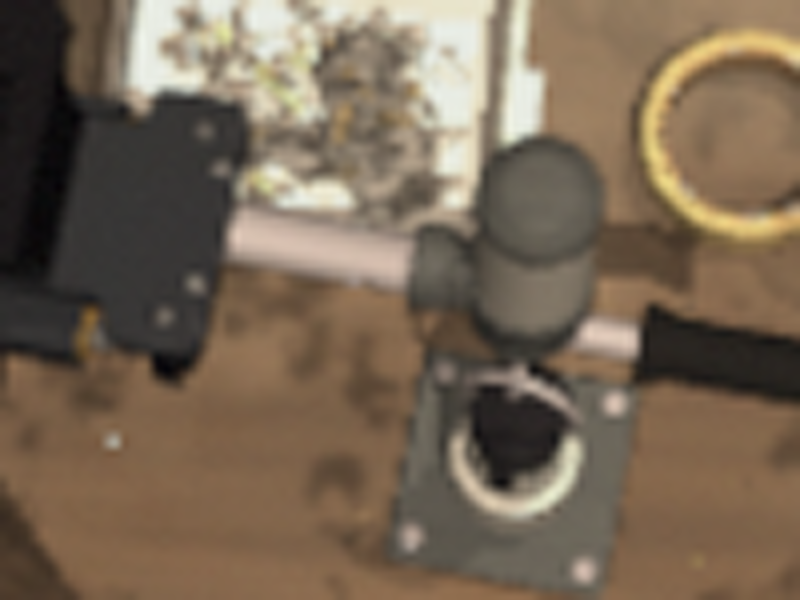

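View pics/m_side.png

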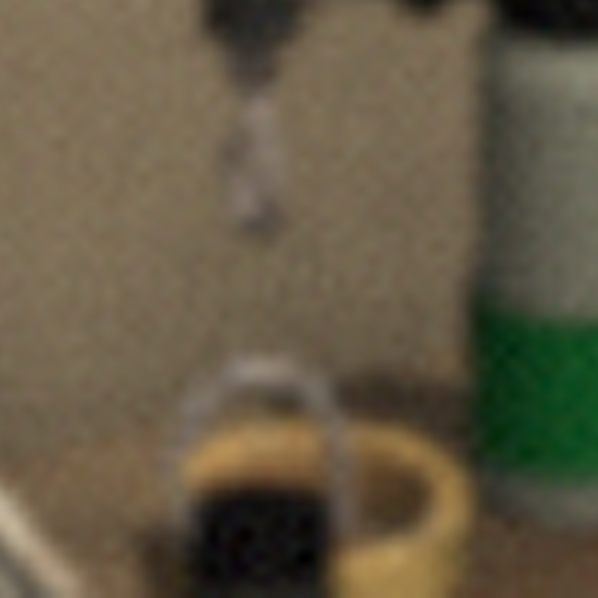

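View pics/m_wr.png

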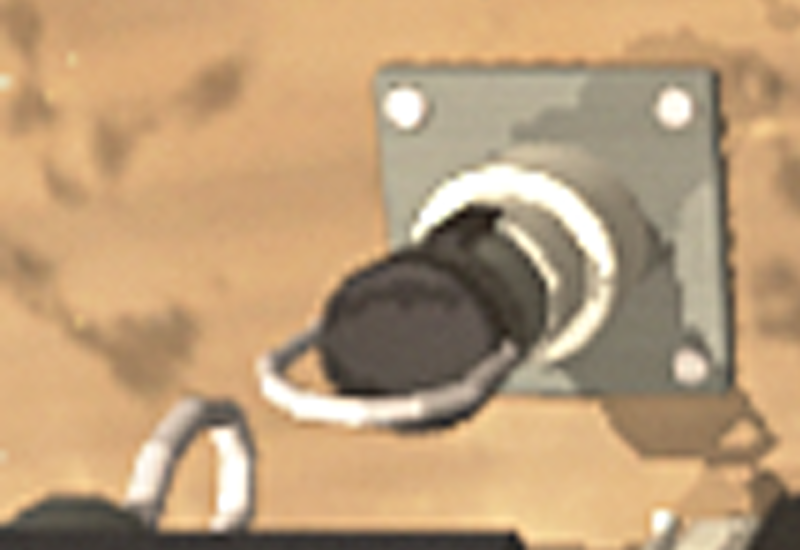

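```bash
python3 - <<'E'
from h import *
s={"tcp_pos":np.array([.5261,.2232,.4022]),"ee_rot":Rdown(0,1)}
KE=P("wrist",s);S=P("side");T=P("top")
w=lambda u,v:(100+u/7.5,150+v/7.5)
sd=lambda u,v:(150+(440+u/2.3)/5,90+(340+v/2.3)/5)
t=lambda u,v:(200+(u+.5)/8-.5,140+(v+.5)/8-.5)
iw=lambda p:(np.array(p)-[100,150])*7.5
C=np.array([.563,.0395,0])
for z in(.009,.045,.12,.1615): print(z,iw(proj(KE,C+[0,0,z])))
for n,a,b,c in [("bail top",(262,368),(520,380),(345,412)),("hook bot",(258,225),(518,372),None)]:
    o=[(S,sd(*a)),(T,t(*b))]+([(KE,w(*c))] if c else [])
    p,e=tri(*o);print(n,p,ST(p),e)
    if c:
        for pair in ((0,1),(0,2),(1,2)):
            p,e=tri(o[pair[0]],o[pair[1]]);print(pair,p,ST(p),e)
print("hook w (210,405) on z .203..", [ST(plane(KE,w(200,405),z)) for z in (.203,.21)])
c=[plane(KE,w(*p),.009) for p in((404,106),(675,106),(690,366))];print("cup",(c[0]+c[2])/2,ST((c[0]+c[2])/2))
c=[plane(T,t(*p),.009) for p in((446,372),(615,403),(585,570),(410,537))];print("cup top",np.mean(c,0),ST(np.mean(c,0)))
for z in(.119,): print("body top ctr",plane(KE,w(410,337),z),ST(plane(KE,w(410,337),z)))
E
```

```text
0.009 [547.0512 229.3534]
0.045 [505.5213 261.1794]
0.12 [398.9472 342.8515]
0.1615 [324.2699 400.0797]
bail top [0.5648 0.0398 0.1603] [ 0.0045 -0.3256  0.1603] [np.float64(4.884640131013398), np.float64(1.9839439619139514), np.float64(3.1540094741446167)]
(0, 1) [0.5625 0.039  0.1625] [ 0.0024 -0.3266  0.1625] [np.float64(3.1965813477594884), np.float64(3.196581347759473)]
(0, 2) [0.5665 0.0374 0.158 ] [ 0.0065 -0.3277  0.158 ] [np.float64(3.823818449865232), np.float64(3.8238184498652457)]
(1, 2) [0.5661 0.0418 0.1585] [ 0.0055 -0.3235  0.1585] [np.float64(0.8065731003444683), np.float64(0.8065731003441995)]
hook bot [0.555  0.0417 0.207 ] [-0.0054 -0.3249  0.207 ] [np.float64(1.863313218279053), np.float64(1.8633132182790728)]
hook w (210,405) on z .203.. [array([-0.0099, -0.3308,  0.203 ]), array([-0.0122, -0.3273,  0.21  ])]
cup [0.5656 0.0396 0.009 ] [ 0.0053 -0.3256  0.009 ]
cup top [0.5632 0.04   0.009 ] [ 0.0029 -0.3256  0.009 ]
body top ctr [0.5622 0.0419 0.119 ] [ 0.0017 -0.3238  0.119 ]
```

The lever tip is back at its locked position. The hook and bail agree in stand y to about 2 mm (−0.325 to −0.327). Going back to the handle.

```bash
python3 - <<'E'
from h import *
s=r.sense();print(s["tcp_pos"],s["time_s"])
R=Rdown(-1,0);H=W(-.001,-.410,.272);print(H)
for p in ([.43,.2,.41],[.43,-.05,.41],H+[0,0,.05],H-[0,0,.019]): print(delta(p,R))
E
```

```text
[0.5259 0.2229 0.4014] 15.15
[ 0.549  -0.0433  0.272 ]
(array([ 0.0925, -0.0345, -0.0082]), array([  0. ,  -0.3, -90. ]))
(array([ 0.0619, -0.2826, -0.0076]), array([  0. ,  -0.3, -90. ]))
(array([-0.0557, -0.2612,  0.0799]), array([  0. ,  -0.3, -90. ]))
(array([-0.0559, -0.261 ,  0.1489]), array([  0. ,  -0.3, -90. ]))
```

Request:
{"fn": "drive_tool", "kwargs": {
  "deltas": [
    {"dx": 0.092,"dy": -0.035,"dz": -0.01,"wx": 0,"wy": 0,"wz": 0},
    {"dx": 0.092,"dy": -0.035,"dz": -0.01,"wx": 0,"wy": 0,"wz": -9},
    {"dx": 0.092,"dy": -0.035,"dz": -0.01,"wx": 0,"wy": 0,"wz": -18},
    {"dx": 0.062,"dy": -0.283,"dz": -0.01,"wx": 0,"wy": 0,"wz": -90},
    {"dx": 0.062,"dy": -0.283,"dz": -0.01,"wx": 0,"wy": 0,"wz": -90},
    {"dx": 0.062,"dy": -0.283,"dz": -0.01,"wx": 0,"wy": 0,"wz": -90},
    {"dx": 0.062,"dy": -0.283,"dz": -0.01,"wx": 0,"wy": 0,"wz": -90},
    {"dx": 0.062,"dy": -0.283,"dz": -0.01,"wx": 0,"wy": 0,"wz": -90},
    {"dx": 0.062,"dy": -0.283,"dz": -0.01,"wx": 0,"wy": 0,"wz": -90},
    {"dx": 0.062,"dy": -0.283,"dz": -0.01,"wx": 0,"wy": 0,"wz": -90},
    {"dx": 0.062,"dy": -0.283,"dz": -0.01,"wx": 0,"wy": 0,"wz": -90},
    {"dx": 0.062,"dy": -0.283,"dz": -0.01,"wx": 0,"wy": 0,"wz": -90},
    {"dx": -0.056,"dy": -0.261,"dz": 0.05,"wx": 0,"wy": 0,"wz": -90},
    {"dx": -0.056,"dy": -0.261,"dz": 0.065,"wx": 0,"wy": 0,"wz": -90},
    {"dx": -0.056,"dy": -0.261,"dz": 0.065,"wx": 0,"wy": 0,"wz": -90},
    {"dx": -0.056,"dy": -0.261,"dz": 0.065,"wx": 0,"wy": 0,"wz": -90},
    {"dx": -0.056,"dy": -0.261,"dz": 0.065,"wx": 0,"wy": 0,"wz": -90}
  ]
}}

```text
time_s: 16.85
tcp_pos: [0.5498, -0.043, 0.3363]
ee_rot: [[-0.122, -0.992, -0.005], [-0.992, 0.122, -0.001], [0.002, 0.005, -1.0]]
wrist_force: [-0.7, 0.1, 0.9]
gripper_width: 0.596
```

```bash
python3 - <<'E'
from h import *
s=r.sense();print(s["tcp_pos"],ST(s["tcp_pos"]))
KE=P("wrist",s)
snap("wrist","n_wrist",(128,100,256,192),3)
H=W(-.001,-.410,.272);print(delta(H-[0,0,.019],Rdown(-1,0)),(proj(KE,W(-.001,-.455,.272))-[128,100])*3)
E
```

```text
[ 0.5498 -0.043   0.3363] [-0.0003 -0.4096  0.3363]
(array([0.0003, 0.0005, 0.0852]), array([ 0.1, -0.1, -0. ])) [390.1081 147.5569]
```

View pics/n_wrist.png

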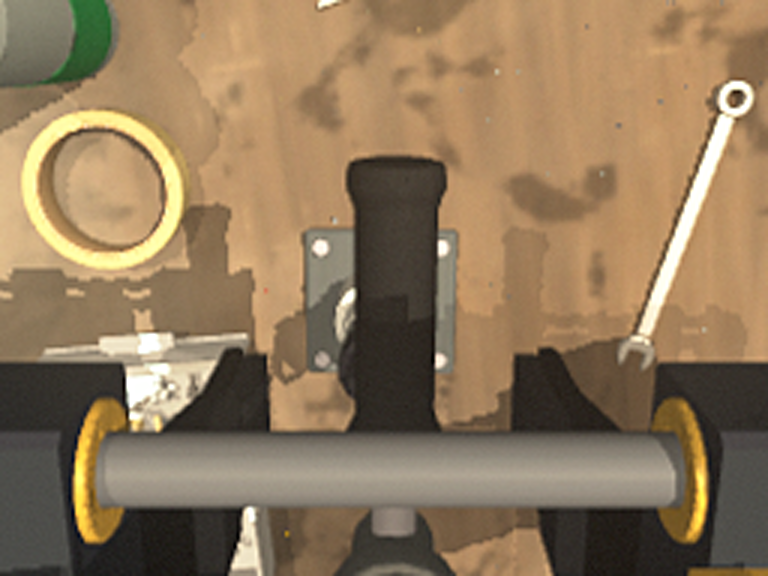

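Request:
{"fn": "drive_tool", "kwargs": {
  "deltas": [
    {"dx": 0,"dy": 0.001,"dz": 0.045,"wx": 0,"wy": 0,"wz": 0},
    {"dx": 0,"dy": 0.001,"dz": 0.075,"wx": 0,"wy": 0,"wz": 0},
    {"dx": 0,"dy": 0.001,"dz": 0.085,"wx": 0,"wy": 0,"wz": 0},
    {"dx": 0,"dy": 0.001,"dz": 0.085,"wx": 0,"wy": 0,"wz": 0},
    {"dx": 0,"dy": 0.001,"dz": 0.085,"wx": 0,"wy": 0,"wz": 0}
  ],
  "gripper": 0.5
}}

```text
time_s: 17.4
tcp_pos: [0.5499, -0.0428, 0.2562]
ee_rot: [[-0.122, -0.993, 0.005], [-0.993, 0.122, -0.0], [-0.0, -0.005, -1.0]]
wrist_force: [-0.2, 0.4, 0.0]
gripper_width: 0.5
```

Request:
{"fn": "drive_tool", "kwargs": {
  "deltas": [
    {"dx": 0,"dy": 0,"dz": 0,"wx": 0,"wy": 0,"wz": 0},
    {"dx": 0,"dy": 0,"dz": 0,"wx": 0,"wy": 0,"wz": 0},
    {"dx": 0,"dy": 0,"dz": 0,"wx": 0,"wy": 0,"wz": 0},
    {"dx": 0,"dy": 0,"dz": 0,"wx": 0,"wy": 0,"wz": 0},
    {"dx": 0,"dy": 0,"dz": 0,"wx": 0,"wy": 0,"wz": 0},
    {"dx": 0,"dy": 0,"dz": 0,"wx": 0,"wy": 0,"wz": 0},
    {"dx": 0,"dy": 0,"dz": 0,"wx": 0,"wy": 0,"wz": 0}
  ],
  "gripper": 0
}}

```text
time_s: 18.1
tcp_pos: [0.5492, -0.0426, 0.2541]
ee_rot: [[-0.122, -0.993, 0.001], [-0.993, 0.122, -0.0], [-0.0, -0.001, -1.0]]
wrist_force: [-0.4, 0.7, 3.5]
gripper_width: 0.268
```

```bash
python3 - <<'E'
from h import *
s=r.sense();print(s["tcp_pos"],ST(s["tcp_pos"]),s["wrist_force"],s["gripper_width"])
R=Rdown(-1,0);y=ST(s["tcp_pos"])[1]
for th,rho in((.2,.048),(.2,.119),(.1,.119),(-.02,.119)):
    print(th,rho,delta(W(-.001-rho*np.sin(th),y,.320-rho*np.cos(th)-.0193),R))
E
```

```text
[ 0.5492 -0.0426  0.2541] [-0.0009 -0.4093  0.2541] [-0.3721  0.6584  3.4536] 0.2679448755178686
0.2 0.048 (array([0.    , 0.0096, 0.0005]), array([-0.1,  0. , -0. ]))
0.2 0.119 (array([0.    , 0.0238, 0.07  ]), array([-0.1,  0. , -0. ]))
0.1 0.119 (array([0.    , 0.0121, 0.0718]), array([-0.1,  0. , -0. ]))
-0.02 0.119 (array([ 0.    , -0.0022,  0.0724]), array([-0.1,  0. , -0. ]))
```

Request:
{"fn": "drive_tool", "kwargs": {
  "deltas": [
    {"dx": 0,"dy": 0.003,"dz": 0,"wx": 0,"wy": 0,"wz": 0},
    {"dx": 0,"dy": 0.007,"dz": 0,"wx": 0,"wy": 0,"wz": 0},
    {"dx": 0,"dy": 0.01,"dz": 0,"wx": 0,"wy": 0,"wz": 0},
    {"dx": 0,"dy": 0.012,"dz": 0.007,"wx": 0,"wy": 0,"wz": 0},
    {"dx": 0,"dy": 0.014,"dz": 0.017,"wx": 0,"wy": 0,"wz": 0},
    {"dx": 0,"dy": 0.016,"dz": 0.027,"wx": 0,"wy": 0,"wz": 0},
    {"dx": 0,"dy": 0.018,"dz": 0.037,"wx": 0,"wy": 0,"wz": 0},
    {"dx": 0,"dy": 0.02,"dz": 0.047,"wx": 0,"wy": 0,"wz": 0},
    {"dx": 0,"dy": 0.022,"dz": 0.057,"wx": 0,"wy": 0,"wz": 0},
    {"dx": 0,"dy": 0.023,"dz": 0.064,"wx": 0,"wy": 0,"wz": 0},
    {"dx": 0,"dy": 0.024,"dz": 0.069,"wx": 0,"wy": 0,"wz": 0},
    {"dx": 0,"dy": 0.024,"dz": 0.069,"wx": 0,"wy": 0,"wz": 0},
    {"dx": 0,"dy": 0.024,"dz": 0.069,"wx": 0,"wy": 0,"wz": 0}
  ]
}}

```text
time_s: 19.4
tcp_pos: [0.5291, -0.04, 0.1875]
ee_rot: [[-0.121, -0.993, 0.01], [-0.993, 0.121, -0.001], [-0.0, -0.01, -1.0]]
wrist_force: [5.5, -1.8, 8.5]
gripper_width: 0.264
```

```bash
python3 - <<'E'
from h import *
s=r.sense();print(s["tcp_pos"],ST(s["tcp_pos"]),s["wrist_force"],s["gripper_width"])
snap("side","o_side",(220,90,100,120),5)
snap("top","o_top",(220,140,80,60),8)
S=P("side")
for th,rho in((.2,.119),):
  for rr,n in((rho,"handle axis at rod"),(rho+.0605+.0085,"hook bottom")):
    print(n,(proj(S,W(-.001-rr*np.sin(th),-.3255,.320-rr*np.cos(th)))-[220,90])*5)
E
```

```text
[ 0.5291 -0.04    0.1875] [-0.0212 -0.4091  0.1875] [ 5.5344 -1.8103  8.5178] 0.26404657667723025
handle axis at rod [211.6555 456.7802]
hook bottom [221.5286 571.0421]
```

View pics/o_side.png

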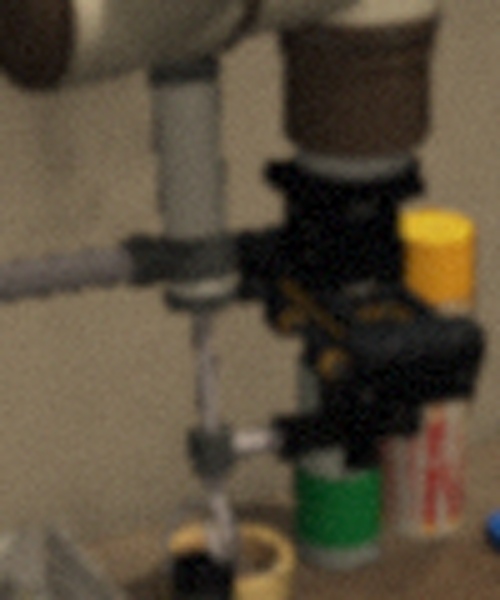

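View pics/o_top.png

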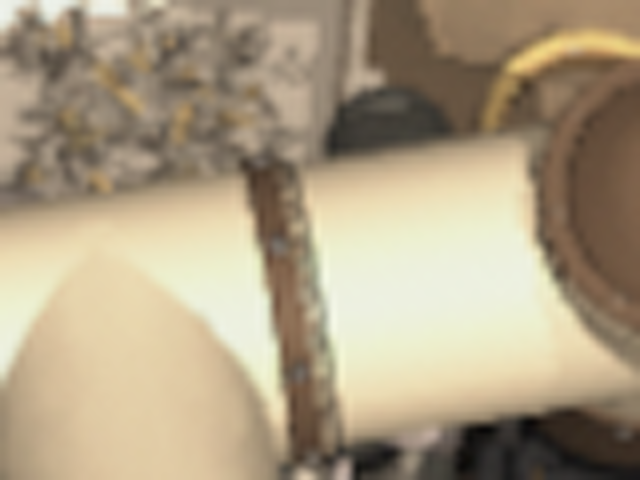

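```bash
python3 - <<'E'
from h import *
snap("side","p_side",(180,0,200,150),4)
snap("top","p_top")
for n in("side","top"):
    K,E=P(n);print(n,-E[:3,:3].T@E[:3,3])
s=r.sense();print(s["joints"],s["wrist_force"],s["moment"])
E
```

```text
side [-0.4039  0.5195  0.7311]
top [0.2559 0.0594 1.3853]
[ 13.3184  14.2727 -16.2947   0.2148 -58.8774 -20.3566] [ 5.146  -1.3612  8.4482] [-0.3766 -0.9577 -0.031 ]
```

View pics/p_side.png

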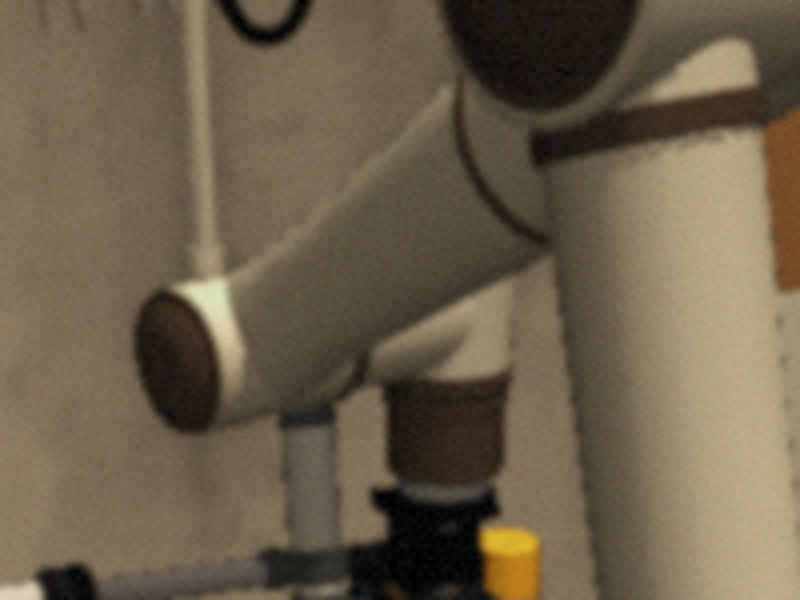

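View pics/p_top.png

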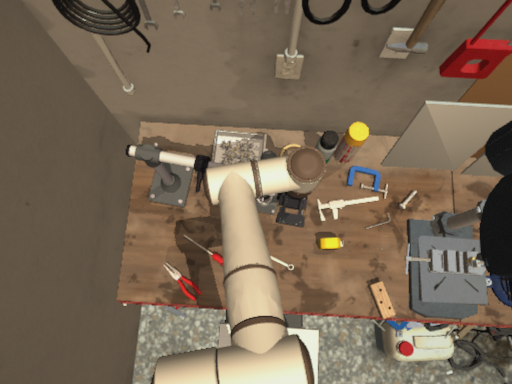

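```bash
python3 - <<'E'
from h import *
S=P("side");T=P("top")
q=lambda u,v:(180+(u+.5)/4-.5,(v+.5)/4-.5)
print("cap",tri((S,q(176,362)),(T,(208,185))))
print("cap bottom/top side edges on y-plane of cap:")
p,_=tri((S,q(176,362)),(T,(208,185)))
def ony(KE,uv,y):
    c,d=ray(KE,uv);return c+d*(y-c[1])/d[1]
for v in((172,290),(190,432)): print(ony(S,q(*v),p[1]))
# plane const x through cap axis
def onx(KE,uv,x):
    c,d=ray(KE,uv);return c+d*(x-c[0])/d[0]
for v in((172,290),(190,432),(310,410),(345,390),(395,380)): print(v,onx(S,q(*v),p[0]))
print("J5-J6 top cap", plane(T,(307,165),.45),plane(T,(307,165),.5),plane(T,(307,165),.55))
for z in(.42,.5,.55): print(z,[plane(T,uv,z) for uv in((253,159),(262,197))])
print("can top expected side px", [(proj(S,W(.022,y,.427))*4-[720,0]) for y in(-.305,-.3255,-.346)], "top",proj(T,W(.022,-.3255,.43)))
E
```

```text
cap (array([0.4767, 0.171 , 0.494 ]), [np.float64(1.995573475255094), np.float64(1.995573475255097)])
cap bottom/top side edges on y-plane of cap:
[0.4712 0.171  0.535 ]
[0.4562 0.171  0.4579]
(172, 290) [0.4767 0.1688 0.5338]
(190, 432) [0.4767 0.1627 0.4514]
(310, 410) [0.4767 0.084  0.4529]
(345, 390) [0.4767 0.0601 0.4618]
(395, 380) [0.4767 0.0254 0.4631]
J5-J6 top cap [ 0.5518 -0.0515  0.45  ] [ 0.5359 -0.0456  0.5   ] [ 0.5201 -0.0397  0.55  ]
0.42 [array([0.5685, 0.0777, 0.42  ]), array([0.4744, 0.0503, 0.42  ])]
0.5 [array([0.5426, 0.0762, 0.5   ]), array([0.4563, 0.051 , 0.5   ])]
0.55 [array([0.5264, 0.0752, 0.55  ]), array([0.445 , 0.0515, 0.55  ])]
can top expected side px [array([271.5935, 402.4256]), array([300.5117, 398.9802]), array([329.1323, 395.5703])] top [269.7021 153.3565]
```

Triangulating the wrist housing puts its underside at z≈0.452, about 20 mm above the canister top, so it isn't touching. The hook sits about 2.5 mm too high, so I'll pull it lower and then swing it in under the bail.

Request:
{"fn": "drive_tool", "kwargs": {
  "deltas": [
    {"dx": 0,"dy": 0,"dz": 0.003,"wx": 0,"wy": 0,"wz": 0},
    {"dx": 0,"dy": 0,"dz": 0.004,"wx": 0,"wy": 0,"wz": 0},
    {"dx": 0,"dy": 0,"dz": 0.004,"wx": 0,"wy": 0,"wz": 0},
    {"dx": 0,"dy": -0.004,"dz": 0.004,"wx": 0,"wy": 0,"wz": 0},
    {"dx": 0,"dy": -0.008,"dz": 0.0045,"wx": 0,"wy": 0,"wz": 0},
    {"dx": 0,"dy": -0.012,"dz": 0.005,"wx": 0,"wy": 0,"wz": 0},
    {"dx": 0,"dy": -0.012,"dz": 0.005,"wx": 0,"wy": 0,"wz": 0}
  ]
}}

```text
time_s: 20.3
tcp_pos: [0.539, -0.0413, 0.1818]
ee_rot: [[-0.121, -0.993, 0.005], [-0.993, 0.121, -0.001], [-0.0, -0.005, -1.0]]
wrist_force: [-1.7, 1.4, 9.6]
gripper_width: 0.263
```

```bash
python3 - <<'E'
from h import *
s=r.sense();print(s["tcp_pos"],ST(s["tcp_pos"]),s["wrist_force"],s["gripper_width"])
snap("side","q_side",(235,160,60,60),10)
E
```

```text
[ 0.539  -0.0413  0.1818] [-0.0112 -0.4092  0.1818] [-1.6728  1.358   9.6114] 0.2629647550319276
```

View pics/q_side.png

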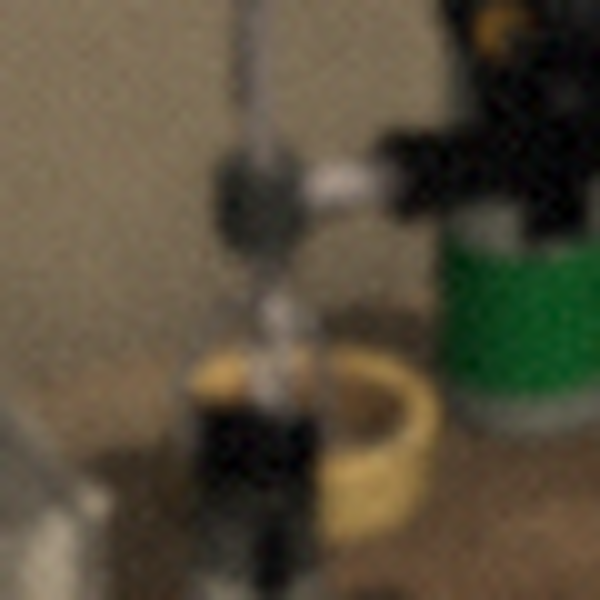

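Request:
{"fn": "drive_tool", "kwargs": {
  "deltas": [
    {"dx": 0,"dy": -0.003,"dz": 0,"wx": 0,"wy": 0,"wz": 0},
    {"dx": 0,"dy": -0.006,"dz": 0,"wx": 0,"wy": 0,"wz": 0},
    {"dx": 0,"dy": -0.009,"dz": 0,"wx": 0,"wy": 0,"wz": 0},
    {"dx": 0,"dy": -0.009,"dz": 0,"wx": 0,"wy": 0,"wz": 0}
  ]
}}

```text
time_s: 20.75
tcp_pos: [0.5474, -0.0424, 0.1816]
ee_rot: [[-0.121, -0.993, 0.004], [-0.993, 0.121, -0.0], [-0.0, -0.004, -1.0]]
wrist_force: [-1.5, 0.4, 9.7]
gripper_width: 0.262
```

```bash
python3 - <<'E'
from h import *
s=r.sense();print(s["tcp_pos"],ST(s["tcp_pos"]),s["wrist_force"],s["gripper_width"])
snap("side","r_side",(235,160,60,60),10)
E
```

```text
[ 0.5474 -0.0424  0.1816] [-0.0028 -0.4093  0.1816] [-1.4611  0.3763  9.7464] 0.262145586276983
```

View pics/r_side.png

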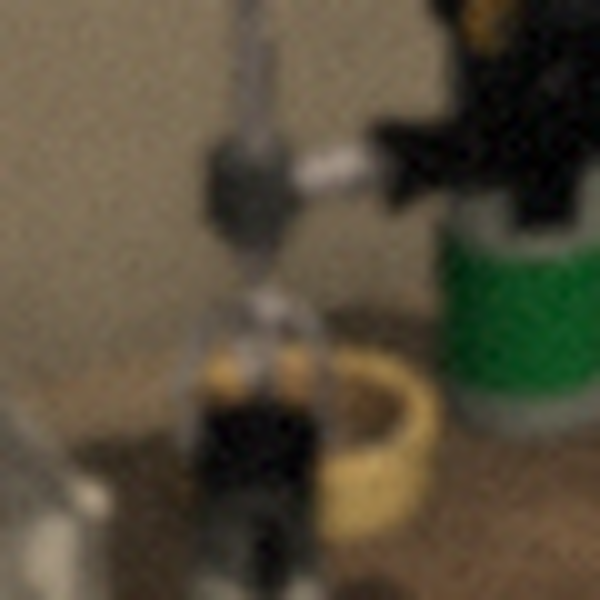

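Request:
{"fn": "drive_tool", "kwargs": {
  "deltas": [
    {"dx": 0,"dy": -0.003,"dz": 0,"wx": 0,"wy": 0,"wz": 0},
    {"dx": 0,"dy": -0.006,"dz": 0,"wx": 0,"wy": 0,"wz": 0},
    {"dx": 0,"dy": -0.006,"dz": 0,"wx": 0,"wy": 0,"wz": 0}
  ]
}}

```text
time_s: 21.1
tcp_pos: [0.553, -0.0431, 0.1815]
ee_rot: [[-0.121, -0.993, 0.003], [-0.993, 0.121, -0.0], [0.0, -0.003, -1.0]]
wrist_force: [-1.4, 0.8, 8.8]
gripper_width: 0.262
```

Request:
{"fn": "drive_tool", "kwargs": {
  "deltas": [
    {"dx": 0,"dy": 0,"dz": -0.004,"wx": 0,"wy": 0,"wz": 0},
    {"dx": 0,"dy": 0,"dz": -0.008,"wx": 0,"wy": 0,"wz": 0},
    {"dx": 0,"dy": 0,"dz": -0.012,"wx": 0,"wy": 0,"wz": 0},
    {"dx": 0,"dy": 0,"dz": -0.015,"wx": 0,"wy": 0,"wz": 0},
    {"dx": 0,"dy": 0,"dz": -0.015,"wx": 0,"wy": 0,"wz": 0}
  ]
}}

```text
time_s: 21.6
tcp_pos: [0.5524, -0.0431, 0.1967]
ee_rot: [[-0.121, -0.993, 0.003], [-0.993, 0.121, -0.0], [-0.0, -0.003, -1.0]]
wrist_force: [-3.4, 1.2, 8.8]
gripper_width: 0.26
```

```bash
python3 - <<'E'
from h import *
s=r.sense();print(s["tcp_pos"],ST(s["tcp_pos"]),s["wrist_force"],s["gripper_width"])
snap("side","s_side",(235,160,60,60),10)
E
```

```text
[ 0.5524 -0.0431  0.1967] [ 0.0023 -0.4093  0.1967] [-3.3814  1.1819  8.8428] 0.25977028933431257
```

View pics/s_side.png

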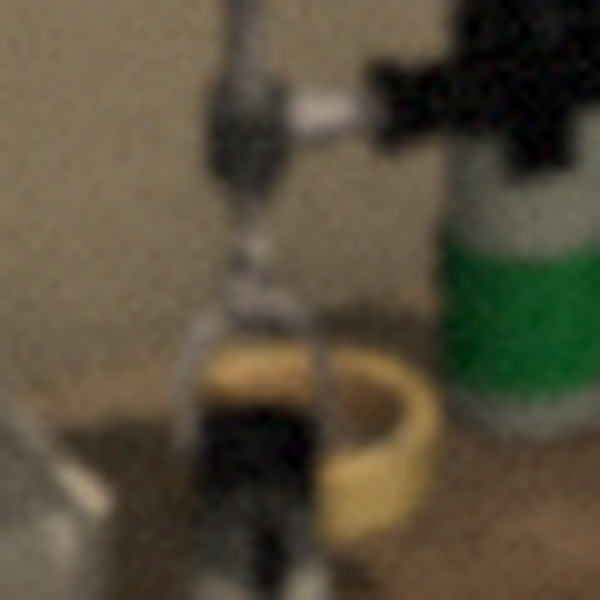

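The hook bottom (v≈320) is below the bail top (v≈290) and inside the arch, so it's engaged. I'll ease it upward with the spring.

Request:
{"fn": "drive_tool", "kwargs": {
  "deltas": [
    {"dx": 0,"dy": 0,"dz": -0.004,"wx": 0,"wy": 0,"wz": 0},
    {"dx": 0,"dy": 0,"dz": -0.007,"wx": 0,"wy": 0,"wz": 0},
    {"dx": 0,"dy": 0,"dz": -0.01,"wx": 0,"wy": 0,"wz": 0},
    {"dx": 0,"dy": 0,"dz": -0.014,"wx": 0,"wy": 0,"wz": 0},
    {"dx": 0,"dy": 0,"dz": -0.018,"wx": 0,"wy": 0,"wz": 0},
    {"dx": 0,"dy": 0,"dz": -0.022,"wx": 0,"wy": 0,"wz": 0},
    {"dx": 0,"dy": 0,"dz": -0.022,"wx": 0,"wy": 0,"wz": 0}
  ]
}}

```text
time_s: 22.35
tcp_pos: [0.5522, -0.0431, 0.2174]
ee_rot: [[-0.122, -0.993, 0.001], [-0.993, 0.122, -0.0], [0.0, -0.001, -1.0]]
wrist_force: [-2.6, 0.6, 5.2]
gripper_width: 0.261
```

```bash
python3 - <<'E'
from h import *
s=r.sense();print(s["tcp_pos"],ST(s["tcp_pos"]),s["wrist_force"],s["gripper_width"])
snap("side","t_side",(220,140,80,80),8)
E
```

```text
[ 0.5522 -0.0431  0.2174] [ 0.0021 -0.4094  0.2174] [-2.5956  0.5924  5.1639] 0.26081155374021786
```

View pics/t_side.png

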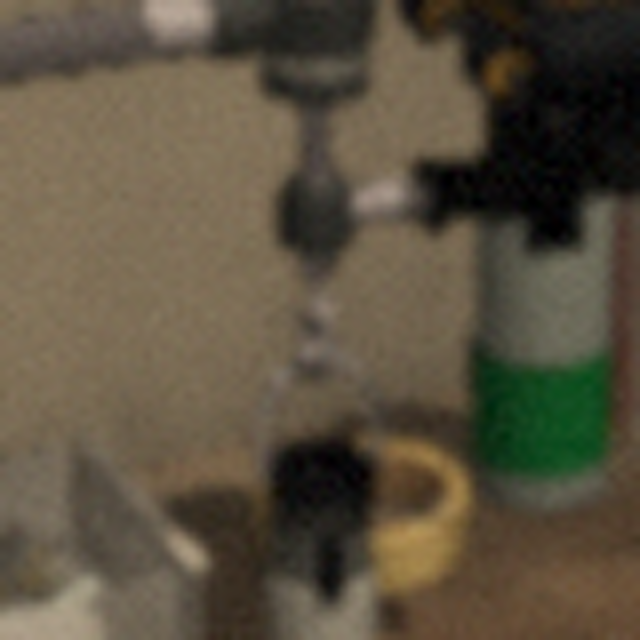

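The bail is seated, and the pull dropped by about 3.3 N, which is the tool's weight. Continuing up.

Request:
{"fn": "drive_tool", "kwargs": {
  "deltas": [
    {"dx": 0,"dy": 0,"dz": -0.004,"wx": 0,"wy": 0,"wz": 0},
    {"dx": 0,"dy": 0,"dz": -0.008,"wx": 0,"wy": 0,"wz": 0},
    {"dx": 0,"dy": 0,"dz": -0.012,"wx": 0,"wy": 0,"wz": 0},
    {"dx": 0,"dy": 0,"dz": -0.016,"wx": 0,"wy": 0,"wz": 0},
    {"dx": 0,"dy": 0,"dz": -0.02,"wx": 0,"wy": 0,"wz": 0},
    {"dx": 0,"dy": 0.001,"dz": -0.024,"wx": 0,"wy": 0,"wz": 0},
    {"dx": 0,"dy": 0.002,"dz": -0.028,"wx": 0,"wy": 0,"wz": 0},
    {"dx": 0,"dy": 0.003,"dz": -0.031,"wx": 0,"wy": 0,"wz": 0},
    {"dx": 0,"dy": 0.003,"dz": -0.034,"wx": 0,"wy": 0,"wz": 0},
    {"dx": 0,"dy": 0.003,"dz": -0.035,"wx": 0,"wy": 0,"wz": 0},
    {"dx": 0,"dy": 0.003,"dz": -0.035,"wx": 0,"wy": 0,"wz": 0}
  ]
}}

```text
time_s: 23.5
tcp_pos: [0.5489, -0.0427, 0.2499]
ee_rot: [[-0.123, -0.992, -0.002], [-0.992, 0.123, 0.0], [0.0, 0.002, -1.0]]
wrist_force: [2.5, -2.3, -6.2]
gripper_width: 0.266
```

```bash
python3 - <<'E'
from h import *
s=r.sense();print(s["tcp_pos"],ST(s["tcp_pos"]),s["wrist_force"],s["gripper_width"])
snap("side","u_side",(220,120,100,100),6)
E
```

```text
[ 0.5489 -0.0427  0.2499] [-0.0012 -0.4094  0.2499] [ 2.5377 -2.269  -6.2378] 0.26556311045454956
```

View pics/u_side.png

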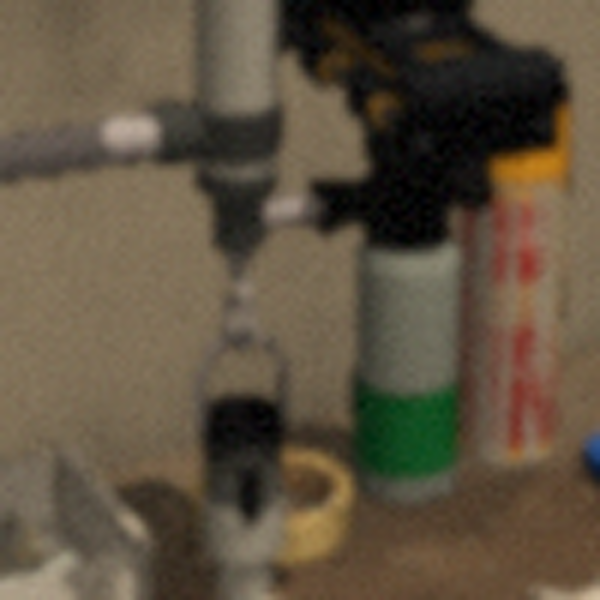

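Request:
{"fn": "drive_tool", "kwargs": {
  "deltas": [
    {"dx": 0,"dy": 0,"dz": 0.002,"wx": 0,"wy": 0,"wz": 0},
    {"dx": 0,"dy": 0,"dz": 0.002,"wx": 0,"wy": 0,"wz": 0},
    {"dx": 0,"dy": 0,"dz": 0.002,"wx": 0,"wy": 0,"wz": 0},
    {"dx": 0,"dy": 0,"dz": 0.002,"wx": 0,"wy": 0,"wz": 0},
    {"dx": 0,"dy": 0,"dz": 0.002,"wx": 0,"wy": 0,"wz": 0}
  ]
}}

```text
time_s: 24.05
tcp_pos: [0.5492, -0.0427, 0.2498]
ee_rot: [[-0.122, -0.993, 0.001], [-0.993, 0.122, -0.0], [-0.0, -0.001, -1.0]]
wrist_force: [2.3, -2.1, -2.1]
gripper_width: 0.259
```

Request:
{"fn": "drive_tool", "kwargs": {
  "deltas": [
    {"dx": 0,"dy": 0,"dz": 0,"wx": 0,"wy": 0,"wz": 0},
    {"dx": 0,"dy": 0,"dz": 0,"wx": 0,"wy": 0,"wz": 0},
    {"dx": 0,"dy": 0,"dz": 0,"wx": 0,"wy": 0,"wz": 0},
    {"dx": 0,"dy": 0,"dz": 0,"wx": 0,"wy": 0,"wz": 0},
    {"dx": 0,"dy": 0,"dz": 0,"wx": 0,"wy": 0,"wz": 0},
    {"dx": 0,"dy": 0,"dz": 0,"wx": 0,"wy": 0,"wz": 0}
  ],
  "gripper": 0.6
}}

```text
time_s: 24.65
tcp_pos: [0.5489, -0.0426, 0.2496]
ee_rot: [[-0.122, -0.993, -0.0], [-0.993, 0.122, 0.0], [-0.0, 0.0, -1.0]]
wrist_force: [-0.9, 0.8, -1.0]
gripper_width: 0.591
```

```bash
python3 - <<'E'
from h import *
s=r.sense();print(s["tcp_pos"],ST(s["tcp_pos"]),s["wrist_force"],s["gripper_width"])
snap("wrist","v_wrist",(128,100,256,192),3)
E
```

```text
[ 0.5489 -0.0426  0.2496] [-0.0012 -0.4093  0.2496] [-0.8854  0.8177 -0.9677] 0.590592830751704
```

View pics/v_wrist.png

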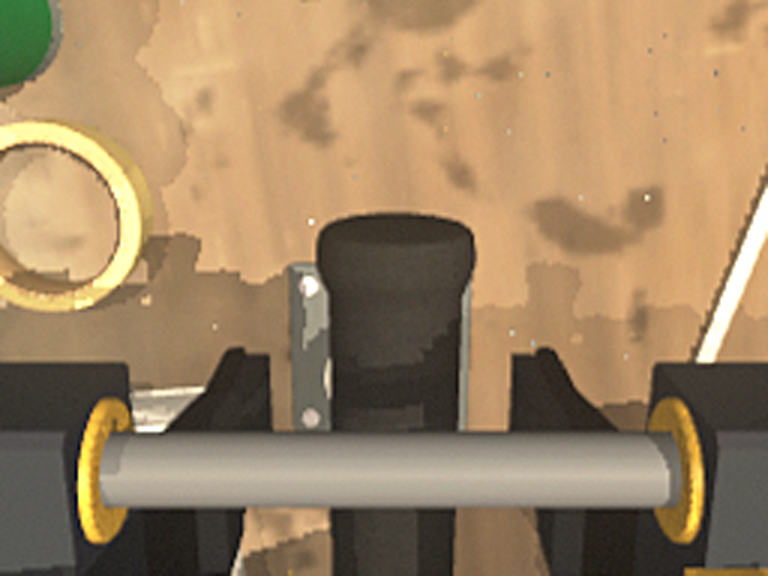

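Released cleanly, with the handle free between the fingers. I'll lift straight up and back the arm away.

Request:
{"fn": "drive_tool", "kwargs": {
  "deltas": [
    {"dx": 0,"dy": 0,"dz": -0.02,"wx": 0,"wy": 0,"wz": 0},
    {"dx": 0,"dy": 0,"dz": -0.06,"wx": 0,"wy": 0,"wz": 0},
    {"dx": 0,"dy": 0,"dz": -0.11,"wx": 0,"wy": 0,"wz": 0},
    {"dx": 0,"dy": 0,"dz": -0.15,"wx": 0,"wy": 0,"wz": 0},
    {"dx": 0.05,"dy": 0.05,"dz": -0.16,"wx": 0,"wy": 0,"wz": 0},
    {"dx": 0.09,"dy": 0.08,"dz": -0.16,"wx": 0,"wy": 0,"wz": 0},
    {"dx": 0.13,"dy": 0.11,"dz": -0.16,"wx": 0,"wy": 0,"wz": 0},
    {"dx": 0.17,"dy": 0.13,"dz": -0.16,"wx": 0,"wy": 0,"wz": 0},
    {"dx": 0.2,"dy": 0.14,"dz": -0.16,"wx": 0,"wy": 0,"wz": 0},
    {"dx": 0.2,"dy": 0.14,"dz": -0.16,"wx": 0,"wy": 0,"wz": 0},
    {"dx": 0.2,"dy": 0.14,"dz": -0.16,"wx": 0,"wy": 0,"wz": 0},
    {"dx": 0.2,"dy": 0.14,"dz": -0.16,"wx": 0,"wy": 0,"wz": 0},
    {"dx": 0.2,"dy": 0.14,"dz": -0.16,"wx": 0,"wy": 0,"wz": 0},
    {"dx": 0.2,"dy": 0.14,"dz": -0.16,"wx": 0,"wy": 0,"wz": 0},
    {"dx": 0.2,"dy": 0.14,"dz": -0.16,"wx": 0,"wy": 0,"wz": 0}
  ]
}}

```text
time_s: 26.2
tcp_pos: [0.3861, -0.2234, 0.4094]
ee_rot: [[-0.121, -0.993, -0.0], [-0.993, 0.121, 0.0], [0.0, 0.0, -1.0]]
wrist_force: [-0.7, 0.3, -0.6]
gripper_width: 0.598
```

```bash
python3 - <<'E'
from h import *
s=r.sense();print(s["time_s"],s["tcp_pos"],s["wrist_force"])
snap("side","w1_side",(160,90,160,120),5)
for i in range(6): cams.capture("wrist")
snap("side","w2_side",(160,90,160,120),5)
snap("top","w2_top",(110,120,200,150),4)
a=cv2.imread("pics/w1_side.png");b=cv2.imread("pics/w2_side.png");d=cv2.GaussianBlur(cv2.absdiff(a,b),(21,21),0).max(2);print("maxdiff",d.max(),np.unravel_index(d.argmax(),d.shape))
E
```

```text
26.2 [ 0.3861 -0.2234  0.4094] [-0.6564  0.2783 -0.6487]
maxdiff 14 (np.int64(591), np.int64(532))
```

View pics/w2_side.png

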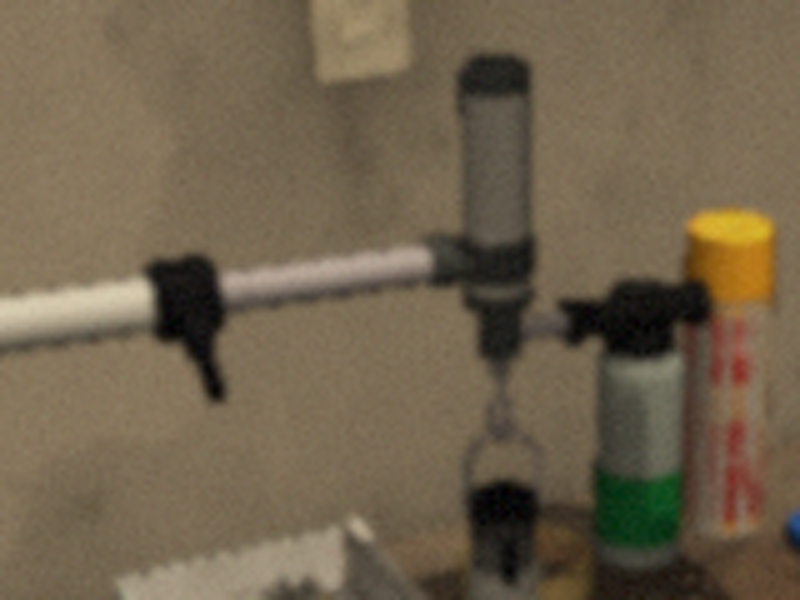

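View pics/w2_top.png

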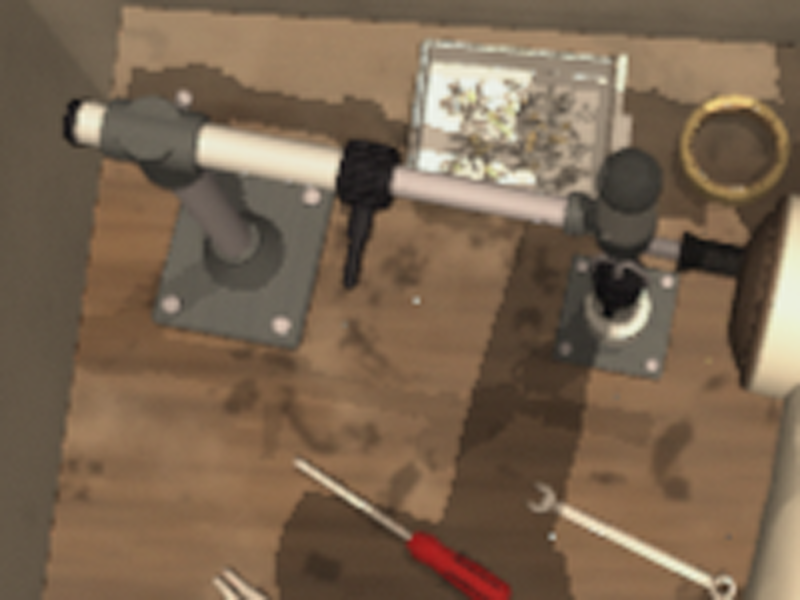

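Request:
{"fn": "drive_tool", "kwargs": {
  "deltas": [
    {"dx": 0,"dy": 0,"dz": 0,"wx": 0,"wy": 0,"wz": 0},
    {"dx": 0,"dy": 0,"dz": 0,"wx": 0,"wy": 0,"wz": 0},
    {"dx": 0,"dy": 0,"dz": 0,"wx": 0,"wy": 0,"wz": 0},
    {"dx": 0,"dy": 0,"dz": 0,"wx": 0,"wy": 0,"wz": 0},
    {"dx": 0,"dy": 0,"dz": 0,"wx": 0,"wy": 0,"wz": 0},
    {"dx": 0,"dy": 0,"dz": 0,"wx": 0,"wy": 0,"wz": 0},
    {"dx": 0,"dy": 0,"dz": 0,"wx": 0,"wy": 0,"wz": 0},
    {"dx": 0,"dy": 0,"dz": 0,"wx": 0,"wy": 0,"wz": 0},
    {"dx": 0,"dy": 0,"dz": 0,"wx": 0,"wy": 0,"wz": 0},
    {"dx": 0,"dy": 0,"dz": 0,"wx": 0,"wy": 0,"wz": 0},
    {"dx": 0,"dy": 0,"dz": 0,"wx": 0,"wy": 0,"wz": 0},
    {"dx": 0,"dy": 0,"dz": 0,"wx": 0,"wy": 0,"wz": 0},
    {"dx": 0,"dy": 0,"dz": 0,"wx": 0,"wy": 0,"wz": 0},
    {"dx": 0,"dy": 0,"dz": 0,"wx": 0,"wy": 0,"wz": 0},
    {"dx": 0,"dy": 0,"dz": 0,"wx": 0,"wy": 0,"wz": 0},
    {"dx": 0,"dy": 0,"dz": 0,"wx": 0,"wy": 0,"wz": 0},
    {"dx": 0,"dy": 0,"dz": 0,"wx": 0,"wy": 0,"wz": 0},
    {"dx": 0,"dy": 0,"dz": 0,"wx": 0,"wy": 0,"wz": 0},
    {"dx": 0,"dy": 0,"dz": 0,"wx": 0,"wy": 0,"wz": 0},
    {"dx": 0,"dy": 0,"dz": 0,"wx": 0,"wy": 0,"wz": 0}
  ]
}}

```text
time_s: 28.65
tcp_pos: [0.3856, -0.2241, 0.4095]
ee_rot: [[-0.122, -0.993, -0.0], [-0.993, 0.122, -0.0], [0.0, 0.0, -1.0]]
wrist_force: [-0.4, -0.3, 0.2]
gripper_width: 0.596
```

```bash
python3 - <<'E'
from h import *
F=[]
for i in range(8): F.append(cams.capture("side").astype(float)[150:245,230:300])
for i in range(1,8):
    d=cv2.GaussianBlur(np.abs(F[i]-F[0]),(7,7),0).max(2);print(round(d.max(),1),np.unravel_index(d.argmax(),d.shape))
cv2.imwrite("pics/x_side.png",cv2.resize(np.mean(F,0).astype(np.uint8)[:,:,::-1],None,fx=6,fy=6,interpolation=cv2.INTER_CUBIC))
S=P("side");print([(proj(S,W(0,-.3255,z))-[230,150])*6 for z in(.065,.045,.17,.2115)])
print(r.sense()["time_s"])
E
```

```text
7.7 (np.int64(6), np.int64(53))
8.1 (np.int64(5), np.int64(52))
6.6 (np.int64(3), np.int64(49))
7.0 (np.int64(7), np.int64(54))
7.0 (np.int64(38), np.int64(32))
7.2 (np.int64(40), np.int64(28))
6.8 (np.int64(40), np.int64(61))
[array([181.0915, 411.16  ]), array([181.7441, 444.4036]), array([177.5   , 228.2118]), array([175.9989, 151.7488])]
29.05
```

View pics/x_side.png

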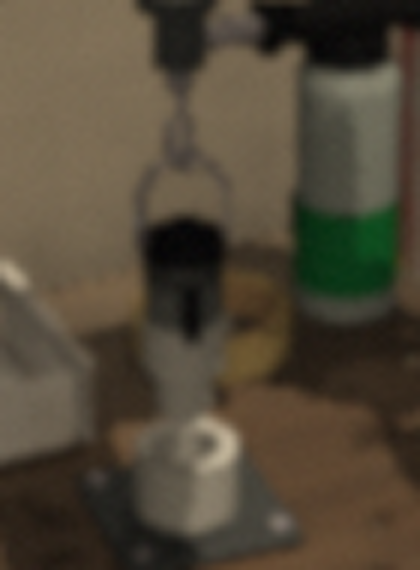

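The screwdriver hangs still, since frame differences are only noise. Its nose ends at v≈415, where z≈65 mm is expected, and the cup's bore shows open below it. The lever is down. Handing in.

```bash
python3 -c "
from station import ticket
print(ticket.finish_job())"
```

```text
the job is handed in; nothing more can be done
None
```

The screwdriver now hangs still on the balancer's hook, about 20 mm clear above its cup, and the boom is locked. I handed the job in at about 29 s of the 67 s allowed.

What I did, in order:
1. **Unlock:** I pinched the lever and raised it to its stop. The wrist view matched the 23° position.
2. **Slide:** I drew the boom out about 51 mm by the side handle, until the hook was in line over the screwdriver.
3. **Lock:** I turned the lever back down to its stop, and the side view matched the 20°-below-level position.
4. **Hang:** I swung the hook about 0.2 rad towards the robot, pulled it down about 70 mm and brought it in under the bail. I kept hold of the handle as the spring carried it up, then let go and backed the arm away.

Last checks:
- **Screwdriver:** the bail sits in the hook, and the nose is at about z = 65 mm over the 45 mm rim. Eight frames over 0.4 s differed only by image noise.
- **Boom and other things:** the lever is still down. The spanner, red screwdriver and roll of tape looked undisturbed in the last top view. The tape measure was outside that picture, but the arm did not go near it.
- **Forces:** the highest wrist reading I saw was about 22 N, when pressing the lever home. I only read the force at the end of each move.

Three things did not match exactly:
- My position estimates disagreed by 2–4 mm. They put the cup about 3–5 mm to the far side of the boom's axis, which I took up by swinging the hook.
- When first pulled down, the hook sat about 2.5 mm too high, and I corrected that before it went under the bail.
- The hook reached its top stop a few millimetres before I expected, at about 6 N. I eased that off before releasing the handle.

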